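# Turn the bearing cover over with the lifter

### The job

Pick up the lifter, feel its blade down onto the steel block, slide it under the bearing cover's edge farthest from the step and tilt the cover up and over the step, so that it lies flat, boss up, on the high level. Then stand the lifter back in the middle of its rubber mat. Touch the cover only with the lifter, never lean the lifter on the block with more than a kilogram's weight or shove the cover with more than two, and leave the other things alone.

Things in the scene. Friction and masses are not known exactly. Their poses are not given: they have to be found in the camera images.
- lifter_grip (a point): Centre of the lifter's upright black plastic handle (30 mm along x, 20 mm across y, 81 mm tall), which stands on a thin steel blade, 100 x 40 x 2 mm, lying on the mat. This point is 52 mm above the blade's underside, 31 mm below the handle's top. x points along the blade to its tip, 75 mm ahead of the handle's axis, y across the handle (width to grip), z up. Lifter 0.17 kg
- lifter_foot (a point): Centre of the lifter's 100 x 40 mm footprint: on the blade's underside, 25 mm ahead (+x) of the handle's axis and 52 mm below lifter_grip. Same axes. The blade is flat up to this point; the 50 mm ahead of it are spring steel, bent up from here by an amount that differs each time (the tip is 1.5 to 13 mm high), and give about 1 mm at the tip for each 12 N
- cover_mid (a point): Centre of the cover's plate: aluminium, 60 (x) x 70 (y) x 6 mm, about 0.09 kg, with a round boss, 28 mm across and 3 mm high, in the middle of one face. It starts boss down on the block's low level, z up (down once turned), this point 6 mm above the level: a 3 mm gap runs under the plate from its edges in to the boss (16 mm along x). Its +x edge is 1 to 6 mm short of the step
- block: Fixed dark steel block, 120 mm wide (y), with two levels: the low one runs 100 mm from the step to its -x; the high one, 6 mm higher, runs 107 mm from the step to +x and ends at a 12 mm fence. Origin: on the low level's surface at the foot of the step, mid-width. x points square across the step from low to high, z up. The low level is 24 to 36 mm above the bench
- mat_top (a point): Centre of the top face of the fixed black rubber parking mat, 160 mm (x) by 110 mm (y), 4 mm thick, on which the lifter stands at the start with its blade along about +x of the mat
Things that resemble listed ones, but are neither listed nor needed, are in the scene too. Leave any turquoise look-alike of the part that bears lifter_grip alone.

How it is judged:
By the outcome, as a careful person would: the job done as asked, in the order asked, and still so for the second after the job is handed in, with the robot touching nothing.
It also fails if it takes over 72 s, if anything falls off the work surface, if the arm or the gripper's body presses on something with over 40 N, if the wrist force passes 120 N, or if a joint passes its speed limit or range.

### The arm

A 6-joint arm with a two-finger parallel gripper is mounted at the origin on the work surface. World frame = base frame: x ahead of the robot, y to its left, z up, the work surface at z = 0. Lengths are in mm, angles in rad, forces in N, time in s.
With the tool pointing down it reaches from about 350 to 975 mm from the base axis. Payload 7.1 kg.
Tool frame: the origin (TCP) lies at the very end of the fingers, on their centre line; the grasp point (between the pads) lies 19 mm behind it; z points along the fingers, y is the direction in which the jaws open and shut (so a half turn about z gives the same grasp; the last joint's range is limited). The gripper opens to 88 mm and grips with 3 to 60 N. Pads are 20 mm wide; open, the fingers measure 115 mm over their backs; the gripper's body (75 mm by 178 mm) begins 61 mm behind the grasp point.
Start: joints at [-1.272, 0.423, 1.63, -0, 1.089, -0.019], TCP at [195.316, -593.68, 222.675] pointing down, gripper open.
Joint ranges: [-3, 3], [-0.9, 2.11], [0.09, 2.58], [-1.31, 4.45], [0.11, 2.69], [-2.54, 2.54]. Speed limits (rad/s): [2.39, 2.39, 3.01, 3.14, 3.14, 3.14].

### API

Orientations are given as a rotation vector (axis times angle).
In Python, from workcell import ctrl, imaging gives the robot as it stands. The module is installed in compiled form; this text tells all that it offers.
- The arm moves only by the shell command python3 -m pendant 'ROWS'. ROWS is JSON, a list of rows, each an object with "turn": the turn, a rotation vector about the world's x, y, z in rad, a list of three; "dp": the shift along the world's x, y, z in m, a list of three; "claw": the finger opening in m, from 0 to 0.0878. A call has 1 to 8 rows; each row is the pose to reach, as a shift and turn from the pose commanded when the call began; what a row does not reach only later rows make up. A row lasts 1/10 s, in which the tool goes at most 50 mm and 8.59 degrees, less where a joint would pass 70% of its speed; a pose out of reach is approached as far as the arm can. A call with a gripper value outside its range is refused whole. The fingers move at their own pace and stop on an object; the grip force is fixed at half the most. Time passes only in rows, so rows that repeat a pose let the fingers close. It gives the time, the measured TCP pose, the force and the opening at its end, in the units of the state.
- ctrl.get_obs(): the state, without advancing time (a new reading comes with each control period).
- imaging.get_image(name): name is "scene" or "top" or "wrist"; returns a dict with "pixels" (400x640x3 uint8, blue, green, red), "fov_y" (degrees; the focal length in pixels is half the picture's height over the tangent of half this angle, whatever the lens; pixels are square), "cx", "cy" (the principal point, pixels), "xyz" and "rotation" of the camera in the world. Camera axes: x right, y up, looking along -z (the intrinsics and any distortion apply to the point x, -y, -z); pixel columns grow to the right and rows downward; lengths in mm; the calibration is good to about 2 mm. A picture is of the moment at which its call begins. There is no depth.
- ctrl.close_job(): hands the job in, once; it reports no verdict.
The state is a dict: "t": time; "qpos": joint angles; "qvel": joint speeds; "joint_torque": joint torques, N m; "ee_pos": TCP position; "orientation": TCP orientation; "ft_force": force on the tool from outside, world axes, zero at the start; "moment": the same for the moment, N m; "width": finger opening in mm.
Only numpy, scipy, OpenCV 4.12 (cv2) and the standard library are available. Lean on these libraries where they do the work, as an engineer would, in place of code of your own. Each camera call takes 0.05 s, during which the arm holds its last target.

## Working session

There is one attempt and no reset: what is moved stays moved. The work goes in short steps, Python scripts to look and compute and a shell command to move; the robot and the scene stay as the last step left them, time stands still between calls to the robot, and variables do not carry over. Pictures are saved under pics/ and viewed, and the job is handed in when it is done.

```bash
mkdir -p pics; ls; cat > h.py <<'E'
import numpy as np, cv2
from workcell import ctrl, imaging
def grab(n,f):
    im=imaging.get_image(n); cv2.imwrite('pics/'+f,im['pixels']); return im
def show(im):
    print({k:(np.round(v,4).tolist() if not isinstance(v,str) else v) for k,v in im.items() if k!='pixels'})
E
python3 - <<'E'
from h import *
for n in('scene','top','wrist'):
    im=grab(n,n+'0.png'); show(im)
    np.savez('pics/'+n+'0.npz',**im)
print(ctrl.get_obs())
E
```

```text
pics
{'fov_y': 47.658, 'cx': 321.7277, 'cy': 199.4892, 'xyz': [1089.0368, -67.7605, 793.4732], 'rotation': [0.4967, 0.4763, 1.4678]}
{'fov_y': 44.567, 'cx': 321.1432, 'cy': 203.0653, 'xyz': [453.3462, -41.6348, 1103.002], 'rotation': [0.074, -0.1126, -1.5441]}
{'fov_y': 68.5283, 'cx': 314.2532, 'cy': 199.6535, 'xyz': [260.8153, -572.9382, 384.6001], 'rotation': [-0.2215, 0.1622, -1.2448]}
{'t': 0.15, 'qpos': array([-1.27201939e+00,  4.23668540e-01,  1.63050674e+00, -3.89684354e-06,
        1.08858517e+00, -1.90183966e-02]), 'qvel': array([ 0.00085149, -0.00059825, -0.0014411 ,  0.00061785, -0.00067155,
        0.00023437]), 'joint_torque': array([-5.46964031e-05, -5.44981527e+01, -2.73919630e+01,  6.43828791e-02,
        2.03923811e-02, -7.71315649e-05]), 'ee_pos': array([ 195.18189665, -593.29011036,  222.08127165]), 'orientation': array([-3.10087402e+00, -4.96913660e-01,  2.61027843e-04]), 'ft_force': array([ 0.09586965, -0.4475665 , -0.38344219]), 'moment': array([-0.0397722 ,  0.04391844,  0.02148509]), 'width': 88.02587680511978}
```

View pics/scene0.png

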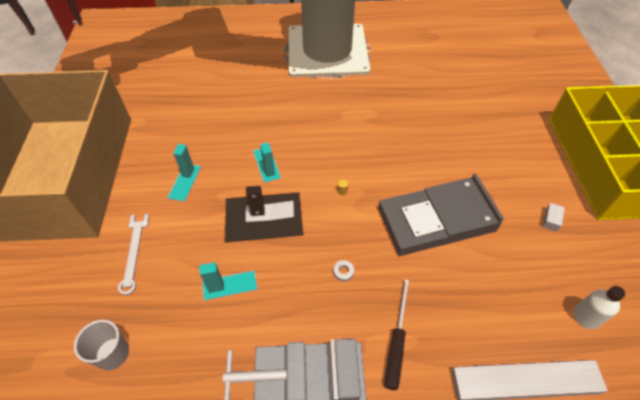

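View pics/top0.png

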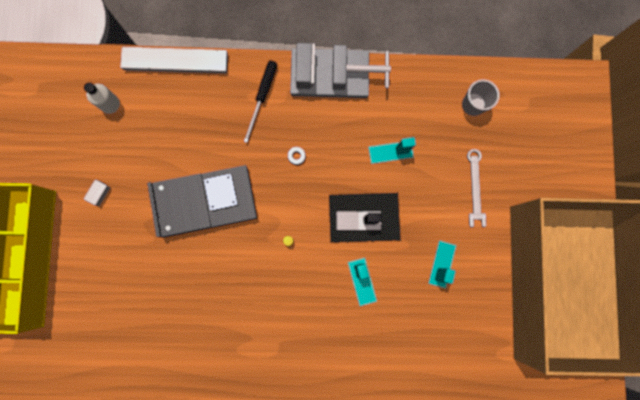

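View pics/wrist0.png

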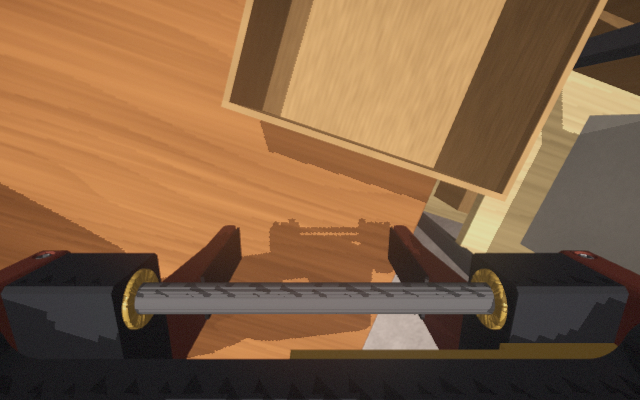

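The scene view shows the lifter (black handle ~(255,200), blade to ~(293,210)) on its mat, and the block around (440,213) with the cover at (423,218). The top view shows the mat at (365,218), the cover at (221,192) and the fence at the far left end (~153,208). Next I'll zoom in and measure.

```bash
cat >> h.py <<'E'
from scipy.spatial.transform import Rotation as R
def K(im):
    f=200/np.tan(np.radians(float(im['fov_y']))/2); return f,float(im['cx']),float(im['cy'])
def ray(im,u,v):
    f,cx,cy=K(im); d=np.array([(u-cx)/f,-(v-cy)/f,-1.])
    return np.array(im['xyz'],float),R.from_rotvec(im['rotation']).apply(d)
def onz(im,u,v,z):
    o,d=ray(im,u,v); return o+d*(z-o[2])/d[2]
def proj(im,p):
    f,cx,cy=K(im); q=R.from_rotvec(im['rotation']).inv().apply(np.asarray(p,float)-im['xyz'])
    return np.array([cx+f*q[...,0]/-q[...,2],cy-f*q[...,1]/-q[...,2]]).T
def tri(im1,p1,im2,p2):
    o1,d1=ray(im1,*p1);o2,d2=ray(im2,*p2); d1/=np.linalg.norm(d1);d2/=np.linalg.norm(d2)
    A=np.stack([d1,-d2],1); s=np.linalg.lstsq(A,o2-o1,rcond=None)[0]
    a=o1+s[0]*d1;b=o2+s[1]*d2; return (a+b)/2,np.linalg.norm(a-b)
def crop(src,dst,x0,x1,y0,y1,s):
    im=cv2.imread('pics/'+src)[y0:y1,x0:x1]; cv2.imwrite('pics/'+dst,cv2.resize(im,None,fx=s,fy=s,interpolation=cv2.INTER_CUBIC))
E
python3 - <<'E'
from h import *
crop('top0.png','top0a.png',140,270,155,245,6)
crop('top0.png','top0b.png',320,410,185,250,8)
crop('scene0.png','sc0a.png',370,510,170,260,5)
crop('scene0.png','sc0b.png',215,315,175,250,8)
E
```

```text
(no output)
```

View pics/top0a.png

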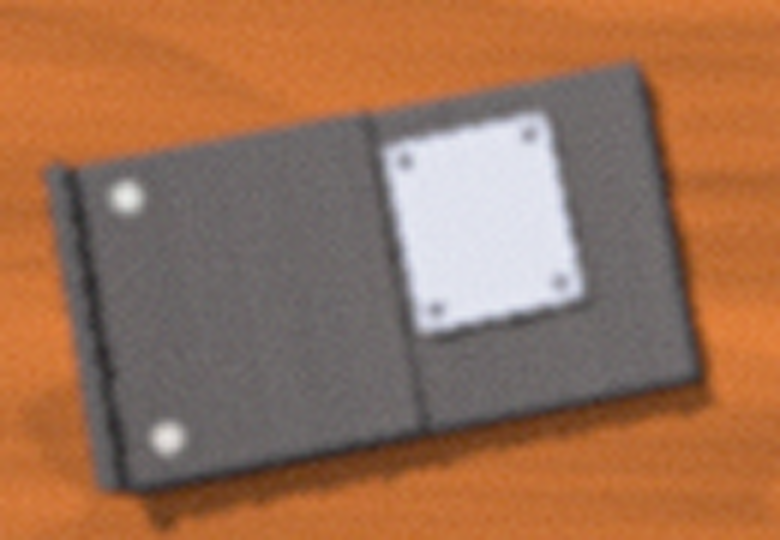

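View pics/top0b.png

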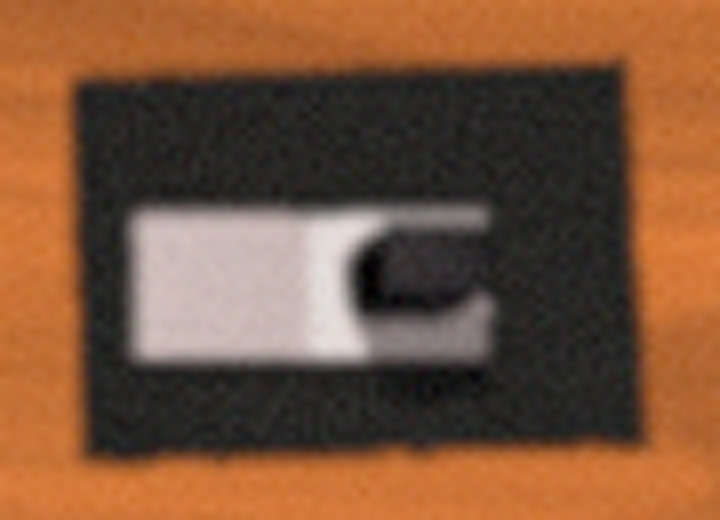

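View pics/sc0a.png

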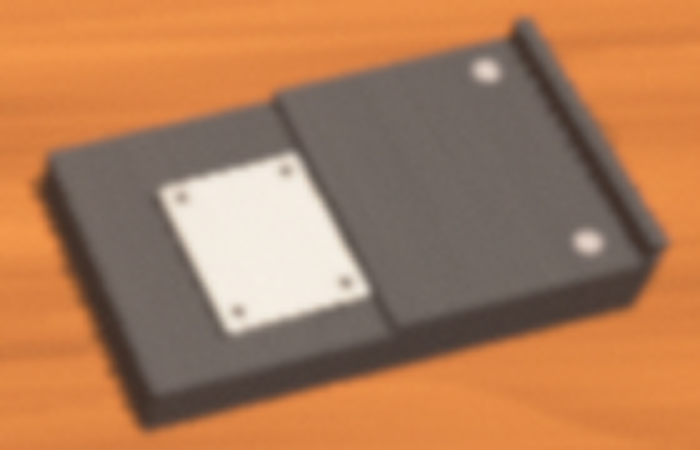

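View pics/sc0b.png

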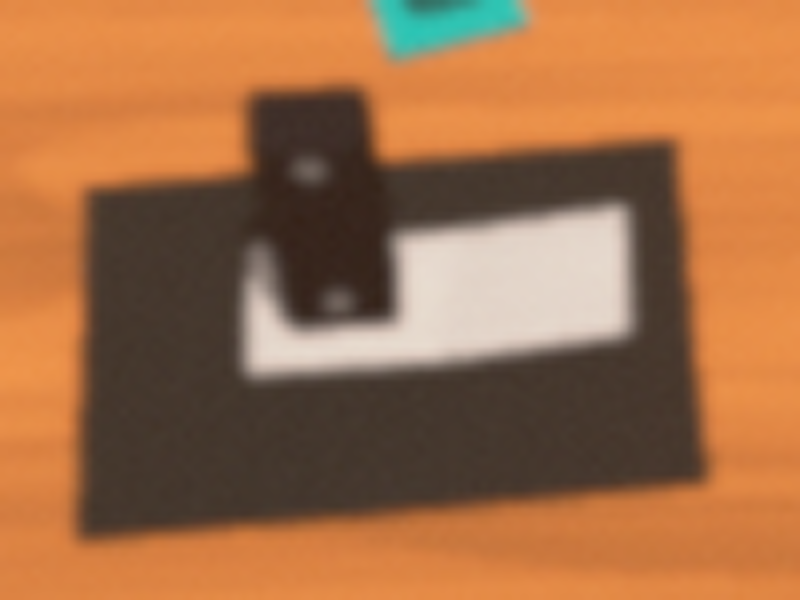

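```bash
python3 - <<'E'
from h import *
T=dict(np.load('pics/top0.npz'));S=dict(np.load('pics/scene0.npz'))
def P(l,s,x0,y0): return [((u+.5)/s-.5+x0,(v+.5)/s-.5+y0) for u,v in l]
def t(name,l1,l2,a,b):
    for i,(p,q) in enumerate(zip(P(l1,*a),P(l2,*b))):
        x,e=tri(T,p,S,q); print(name,i,np.round(x,1),'gap',round(e,1))
A=(6,140,155);B=(5,370,170);C=(8,320,185);D=(8,215,175)
# block: low -x corners (camera far=+x: top view top ; scene view bottom)
t('blocklow',[(634,65),(697,378),(370,118),(426,432)],[(152,397),(50,155),(393,328),(277,95)],A,B)
t('cover c',[(383,147),(547,112),(584,298),(419,333)],[(370,295),(233,334),(160,187),(299,152)],A,B)
t('cover h',[(404,161),(530,134),(560,282),(436,309)],[(346,282),(238,312),(182,198),(286,171)],A,B)
t('dots',[(127,198),(167,438)],[(588,242),(486,71)],A,B)
t('fence',[(52,165),(108,490)],[(660,240),(522,20)],A,B)
t('mat',[(77,82),(622,68),(643,440),(90,456)],[(706,478),(82,538),(90,190),(672,143)],C,D)
t('blade',[(132,210),(132,360),(490,357),(490,208)],[(632,335),(628,205),(255,245),(247,377)],C,D)
t('bend',[(305,208),(308,360)],[(448,360),(448,228)],C,D)
E
```

```text
blocklow 0 [662.4 103.6  28.3] gap 1.9
blocklow 1 [546.4  76.9  29. ] gap 0.7
blocklow 2 [639.1 200.1  33.2] gap 0.4
blocklow 3 [523.9 174.4  34.2] gap 2.0
cover c 0 [627.3 192.8  39.3] gap 0.8
cover c 1 [642.1 134.9  39.1] gap 1.6
cover c 2 [573.4 117.3  41.6] gap 0.1
cover c 3 [559.1 176.4  41.9] gap 0.5
cover h 0 [622.  184.3  41.1] gap 1.3
cover h 1 [633.3 139.3  40.7] gap 0.8
cover h 2 [579.  125.9  41.3] gap 0.8
cover h 3 [568.  170.2  41.4] gap 0.8
dots 0 [606.1 285.   38.1] gap 0.4
dots 1 [518.9 264.9  38.5] gap 1.1
fence 0 [615.3 307.8  51.7] gap 1.6
fence 1 [499.3 282.4  47.3] gap 0.5
mat 0 [604.8 -84.8   3.6] gap 0.5
mat 1 [ 613.4 -241.9    1.3] gap 1.5
mat 2 [ 507.  -247.4    5.1] gap 1.1
mat 3 [498.7 -91.1   4.8] gap 0.3
blade 0 [ 567.5 -101.6   14.6] gap 1.6
blade 1 [ 525.4 -102.4   13.7] gap 1.3
blade 2 [ 529.1 -202.6    7.7] gap 0.7
blade 3 [ 571.3 -202.4    8.3] gap 0.3
bend 0 [ 569.8 -150.1   10. ] gap 0.3
bend 1 [ 527.  -151.3    8.8] gap 0.4
```

Measurements agree with the given sizes: low level 99.6 mm long, 119 mm wide, blade 100 mm. The block's x axis is at about 103.3° and its step-foot origin is near (581.5,187.3). The lifter heading is about 92.2°, with the handle axis near (549.3,-177.5) and a blade tip about 6 mm high. Moving over the lifter now.

```bash
python3 -m pendant '[{"dp":[0.03,0.035,0],"turn":[0,0,0.11],"claw":0.08},{"dp":[0.06,0.07,0],"turn":[0,0,0.22],"claw":0.06},{"dp":[0.09,0.105,0],"turn":[0,0,0.33],"claw":0.06},{"dp":[0.12,0.14,0],"turn":[0,0,0.44],"claw":0.06},{"dp":[0.15,0.175,0],"turn":[0,0,0.55],"claw":0.06},{"dp":[0.18,0.21,0],"turn":[0,0,0.66],"claw":0.06},{"dp":[0.21,0.245,0],"turn":[0,0,0.77],"claw":0.06},{"dp":[0.24,0.28,0],"turn":[0,0,0.88],"claw":0.06}]'
python3 -c "
from h import *
print(ctrl.get_obs()['qpos'])"
```

```text
t: 0.95
ee_pos: [436.2, -312.0, 222.7]
orientation: [-2.591, -1.777, 0.0]
ft_force: [0.1, -0.1, -0.2]
width: 60.1
[-6.43171177e-01  2.93581909e-01  1.82610292e+00 -8.63065889e-06
  1.02195787e+00 -2.74567091e-01]
```

```bash
python3 -m pendant '[{"dp":[0.03,0.035,-0.01],"turn":[0,0,0.11],"claw":0.06},{"dp":[0.06,0.07,-0.02],"turn":[0,0,0.22],"claw":0.06},{"dp":[0.09,0.105,-0.04],"turn":[0,0,0.33],"claw":0.06},{"dp":[0.113,0.1345,-0.06],"turn":[0,0,0.407],"claw":0.06},{"dp":[0.113,0.1345,-0.06],"turn":[0,0,0.407],"claw":0.06}]'
python3 - <<'E'
from h import *
print(ctrl.get_obs()['qpos'])
im=grab('wrist','w1.png'); np.savez('pics/w1.npz',**im); show(im)
crop('w1.png','w1a.png',150,490,150,400,2)
E
```

```text
t: 1.45
ee_pos: [548.9, -175.4, 160.0]
orientation: [-2.174, -2.263, 0.002]
ft_force: [-0.4, -0.3, -0.2]
width: 60.0
[-3.30300344e-01  4.33880309e-01  1.78269868e+00  8.40232037e-04
  9.28915643e-01 -3.70785645e-01]
{'fov_y': 68.5283, 'cx': 314.2532, 'cy': 199.6535, 'xyz': [546.9471, -107.9501, 322.7273], 'rotation': [-0.2539, -0.0005, 0.041]}
```

View pics/w1.png

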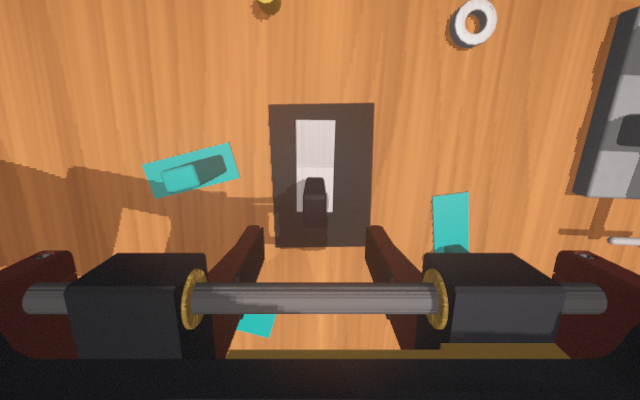

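```bash
python3 - <<'E'
from h import *
crop('w1.png','w1b.png',255,390,95,255,4.5)
W=dict(np.load('pics/w1.npz'))
g=np.array([549.3,-177.5,87]); d=np.array([-.038,.999,0]); n=np.array([.999,.038,0])
for a,b in((15,10),(15,-10),(-15,-10),(-15,10)): print(((proj(W,g+a*d+b*n)-[255,95]+.5)*4.5-.5).round(0))
E
```

```text
[327. 438.]
[217. 438.]
[219. 593.]
[325. 593.]
```

View pics/w1b.png

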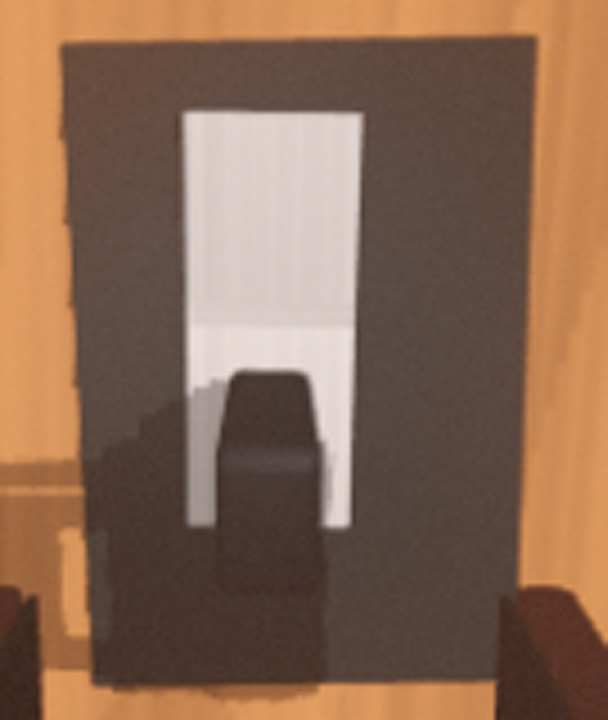

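```bash
python3 - <<'E'
from h import *
W=dict(np.load('pics/w1.npz'))
f=lambda u,v,z: onz(W,(u+.5)/4.5-.5+255,(v+.5)/4.5-.5+95,z).round(1)
for z in(10,12,14): print('tip',f(183,112,z),f(362,112,z))
print('bend',f(188,325,6),f(354,325,6));print('rear',f(187,525,6),f(350,525,6))
print('hand',f(217,445,87),f(321,445,87),f(217,594,87),f(321,594,87))
for p in((62,44),(537,37),(495,680),(94,684)): print('mat',f(*p,4))
E
```

```text
tip [ 525.8 -104.8   10. ] [ 566.7 -103.2   10. ]
tip [ 526.  -104.9   12. ] [ 566.5 -103.2   12. ]
tip [ 526.1 -104.9   14. ] [ 566.4 -103.2   14. ]
bend [ 528.  -154.2    6. ] [ 567.9 -152.6    6. ]
rear [ 529.  -204.5    6. ] [ 569.7 -202.8    6. ]
hand [ 538.7 -164.3   87. ] [ 557.7 -163.5   87. ] [ 539.6 -193.2   87. ] [ 559.2 -192.3   87. ]
mat [497.2 -90.8   4. ]
mat [606.2 -84.9   4. ]
mat [ 609.8 -243.7    4. ]
mat [ 505.8 -249.3    4. ]
```

```bash
python3 -m pendant '[{"dp":[-0.0002,-0.003,-0.03],"turn":[0,0,-0.006],"claw":0.06},{"dp":[-0.0002,-0.003,-0.07],"turn":[0,0,-0.006],"claw":0.05},{"dp":[-0.0002,-0.003,-0.105],"turn":[0,0,-0.006],"claw":0.045},{"dp":[-0.0002,-0.003,-0.123],"turn":[0,0,-0.006],"claw":0.04},{"dp":[-0.0002,-0.003,-0.123],"turn":[0,0,-0.006],"claw":0.04}]'
python3 -m pendant '[{"dp":[0,0,0],"turn":[0,0,0],"claw":0.01},{"dp":[0,0,0],"turn":[0,0,0],"claw":0.01},{"dp":[0,0,0],"turn":[0,0,0],"claw":0.01},{"dp":[0,0,0],"turn":[0,0,0],"claw":0.01},{"dp":[0,0,0],"turn":[0,0,0],"claw":0.01}]'
python3 -c "
from h import *
o=ctrl.get_obs();print(o['qpos'],o['moment'],o['ft_force'])"
```

```text
t: 2.0
ee_pos: [545.7, -182.9, 37.7]
orientation: [-2.19, -2.247, 0.003]
ft_force: [-0.3, -0.4, -0.8]
width: 39.8
t: 2.5
ee_pos: [549.1, -182.8, 41.3]
orientation: [2.188, 2.251, 0.001]
ft_force: [-1.3, -2.3, 8.0]
width: 19.6
[-3.41746611e-01  6.15747351e-01  1.82714678e+00 -7.15707076e-04
  6.96170062e-01 -3.69470097e-01] [-0.31724726  0.38075748  0.03756643] [-1.25159648 -2.26844756  7.99653483]
```

```bash
python3 -m pendant '[{"dp":[0,0,0],"turn":[0,0,0],"claw":0.01},{"dp":[0,0,0],"turn":[0,0,0],"claw":0.01}]'
python3 - <<'E'
from h import *
o=ctrl.get_obs();print(o)
im=grab('wrist','w2.png'); np.savez('pics/w2.npz',**im); show(im)
im=grab('scene','s2.png'); np.savez('pics/s2.npz',**im)
crop('s2.png','s2a.png',215,315,135,250,5)
E
```

```text
t: 2.7
ee_pos: [549.1, -182.8, 41.3]
orientation: [2.188, 2.251, 0.001]
ft_force: [-1.3, -1.3, 6.7]
width: 19.9
{'t': 2.7, 'qpos': array([-3.41759989e-01,  6.15749812e-01,  1.82711533e+00, -7.84210820e-04,
        6.96214811e-01, -3.69516916e-01]), 'qvel': array([-6.28107600e-04, -1.24181048e-03,  1.25825323e-03, -2.20183350e-04,
        3.58044206e-05, -9.83266615e-05]), 'joint_torque': array([ 1.25024825e+00, -5.16679037e+01, -1.63245910e+01,  5.20315412e-01,
       -3.49998884e-01,  3.50444647e-02]), 'ee_pos': array([ 549.05311591, -182.84307858,   41.31783173]), 'orientation': array([2.18798292e+00, 2.25092643e+00, 9.24528975e-04]), 'ft_force': array([-1.32926837, -1.25429564,  6.67076222]), 'moment': array([-0.25119362,  0.31109958,  0.03341464]), 'width': 19.868744221792344}
{'fov_y': 68.5283, 'cx': 314.2532, 'cy': 199.6535, 'xyz': [546.9546, -114.8287, 203.8232], 'rotation': [-0.2572, -0.0045, 0.0288]}
```

View pics/w2.png

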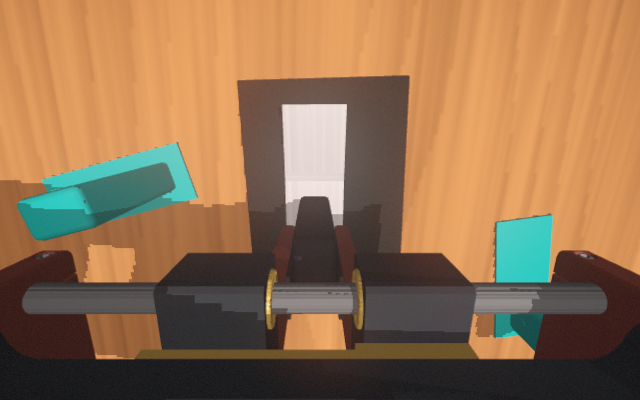

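View pics/s2a.png

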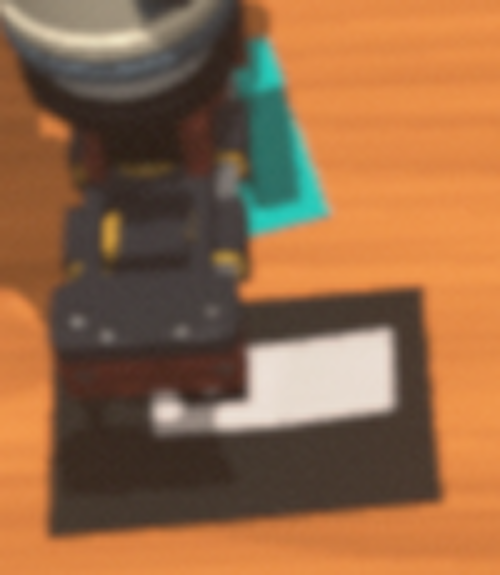

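Grip is on: width 19.9 against a 20 mm handle. I forgot that shifts are counted from the *commanded* pose, so the grasp sits about 4 mm back and 4 mm high. That's still fully on the handle. Lifting now.

```bash
python3 -m pendant '[{"dp":[0,0,0.01],"turn":[0,0,0],"claw":0.01},{"dp":[0,0,0.03],"turn":[0,0,0],"claw":0.01},{"dp":[0,0,0.06],"turn":[0,0,0],"claw":0.01},{"dp":[0,0,0.08],"turn":[0,0,0],"claw":0.01},{"dp":[0,0,0.08],"turn":[0,0,0],"claw":0.01},{"dp":[0,0,0.08],"turn":[0,0,0],"claw":0.01}]'
python3 - <<'E'
from h import *
o=ctrl.get_obs();print(o['qpos'],o['moment'])
im=grab('wrist','w3.png'); np.savez('pics/w3.npz',**im); show(im)
im=grab('scene','s3.png'); np.savez('pics/s3.npz',**im)
im=grab('top','t3.png'); np.savez('pics/t3.npz',**im)
crop('s3.png','s3a.png',215,335,115,250,5)
crop('t3.png','t3a.png',310,410,175,260,7)
crop('w3.png','w3a.png',215,415,95,295,4)
E
```

```text
t: 3.4
ee_pos: [548.1, -182.1, 120.0]
orientation: [2.189, 2.252, 0.001]
ft_force: [0.1, 1.0, -2.7]
width: 19.7
[-3.41349332e-01  4.90815477e-01  1.80446508e+00  3.78785209e-05
  8.45433621e-01 -3.69457926e-01] [-0.05726787 -0.0507251  -0.00619636]
{'fov_y': 68.5283, 'cx': 314.2532, 'cy': 199.6535, 'xyz': [546.2299, -114.2516, 282.5525], 'rotation': [-0.2561, -0.0031, 0.0287]}
```

View pics/w3a.png

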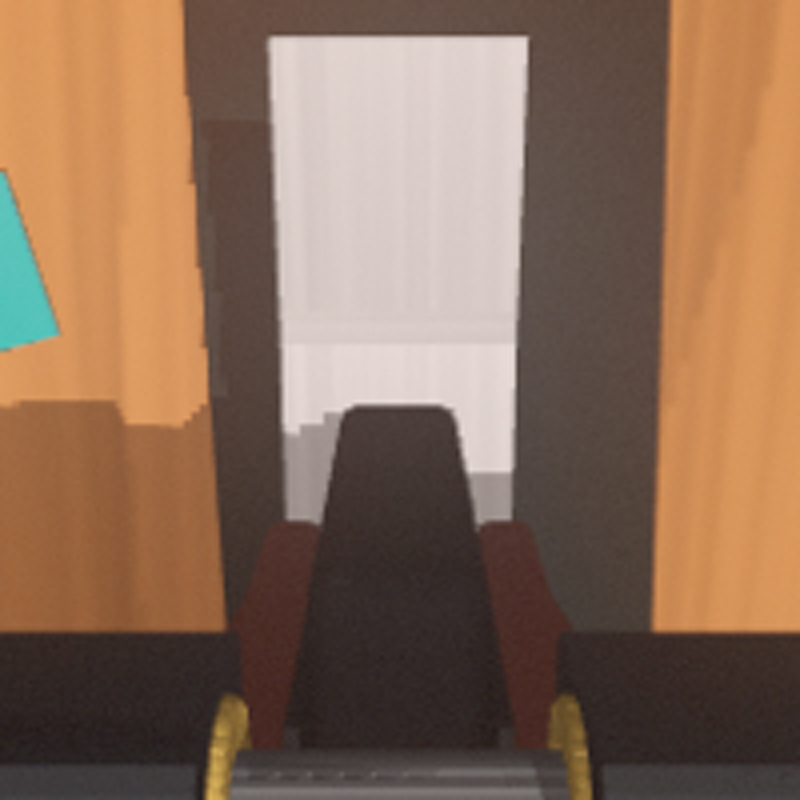

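View pics/s3a.png

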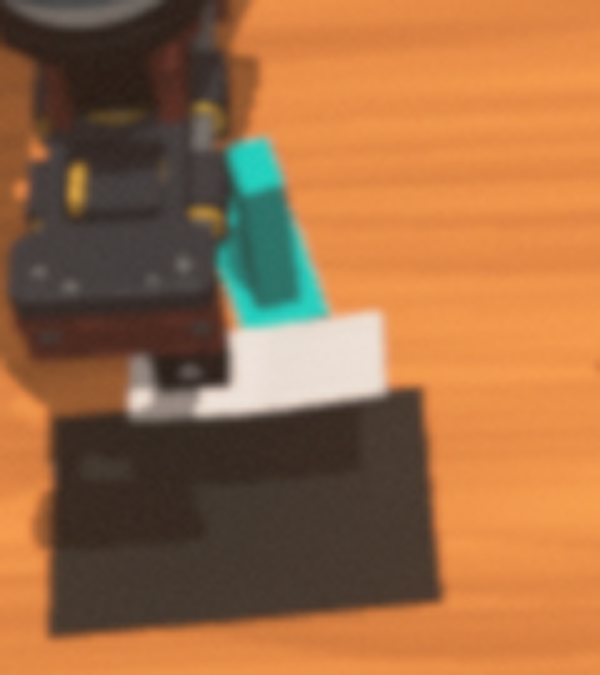

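View pics/t3a.png

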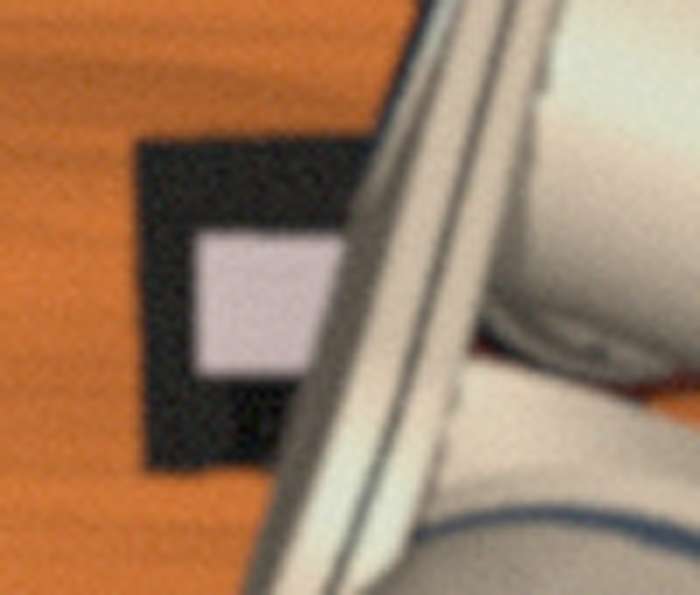

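```bash
python3 - <<'E'
from h import *
W=dict(np.load('pics/w3.npz'));S=dict(np.load('pics/s3.npz'))
p=lambda u,v,s,x,y:((u+.5)/s-.5+x,(v+.5)/s-.5+y)
for n,a,b in(('tip+x',(528,36),(386,395)),('tip-x',(268,37),(381,313)),):
    print(n,tri(W,p(*a,4,215,95),S,p(*b,5,215,115)))
o=ctrl.get_obs();
# predicted points if lifter is as computed
Rt=R.from_rotvec(o['orientation']).as_matrix(); print(Rt.round(3))
t=np.array([548.1,-182.1,120.]); zb=4+120-41.3
print('blade underside pred z',zb)
for z in(zb+2,zb+4,zb+6,zb+8,zb+10): print(z,onz(W,*p(528,36,4,215,95),z).round(1),onz(W,*p(268,37,4,215,95),z).round(1),onz(S,*p(386,395,5,215,115),z).round(1))
print('bend',onz(W,*p(285,343,4,215,95),zb+2),onz(W,*p(516,343,4,215,95),zb+2))
E
```

```text
tip+x (array([ 565.80888611, -101.99235736,   91.48052837]), np.float64(0.43515701453724454))
tip-x (array([ 525.61609715, -103.44203815,   92.03300296]), np.float64(0.20703122873856206))
[[-0.028  1.    -0.002]
 [ 1.     0.028  0.001]
 [ 0.001 -0.002 -1.   ]]
blade underside pred z 82.7
84.7 [ 566.5 -101.8   84.7] [ 524.8 -103.1   84.7] [ 560.7 -102.1   84.7]
86.7 [ 566.3 -101.9   86.7] [ 525.1 -103.2   86.7] [ 562.2 -102.    86.7]
88.7 [ 566.1 -102.    88.7] [ 525.3 -103.4   88.7] [ 563.7 -101.9   88.7]
90.7 [ 565.9 -102.2   90.7] [ 525.5 -103.5   90.7] [ 565.2 -101.8   90.7]
92.7 [ 565.7 -102.3   92.7] [ 525.7 -103.6   92.7] [ 566.7 -101.7   92.7]
bend [ 527.78072296 -152.96795352   84.7       ] [ 567.31551982 -151.82553569   84.7       ]
```

The lifter is held level: the wrist view shows blade tip corners at crop (268,37) and (528,36), which triangulate to a tip about 79.5 mm ahead of the TCP and 6–7 mm high. Carrying it to a viewing pose before the block.

```bash
python3 -m pendant '[{"dp":[0.0175,0.0375,0.01],"turn":[0,0,0.05],"claw":0.01},{"dp":[0.035,0.075,0.02],"turn":[0,0,0.1],"claw":0.01},{"dp":[0.0525,0.1125,0.02],"turn":[0,0,0.15],"claw":0.01},{"dp":[0.07,0.15,0.02],"turn":[0,0,0.204],"claw":0.01},{"dp":[0.088,0.1875,0.02],"turn":[0,0,0.204],"claw":0.01},{"dp":[0.088,0.1875,0.02],"turn":[0,0,0.204],"claw":0.01},{"dp":[0.088,0.1875,0.02],"turn":[0,0,0.204],"claw":0.01}]'
python3 - <<'E'
from h import *
o=ctrl.get_obs();print(o['qpos'],o['moment'])
im=grab('wrist','w4.png'); np.savez('pics/w4.npz',**im); show(im)
crop('w4.png','w4a.png',215,415,60,260,4)
E
```

```text
t: 4.25
ee_pos: [635.4, 6.2, 138.2]
orientation: [-1.946, -2.464, 0.003]
ft_force: [-1.1, -0.4, -1.6]
width: 19.8
[-8.88098297e-03  5.39607626e-01  1.65938312e+00 -3.01580736e-04
  9.45060298e-01 -2.42809327e-01] [-0.06440233 -0.08457812  0.02991452]
{'fov_y': 68.5283, 'cx': 314.2532, 'cy': 199.6535, 'xyz': [620.0533, 72.1421, 300.8095], 'rotation': [-0.2545, -0.0261, 0.234]}
```

View pics/w4.png

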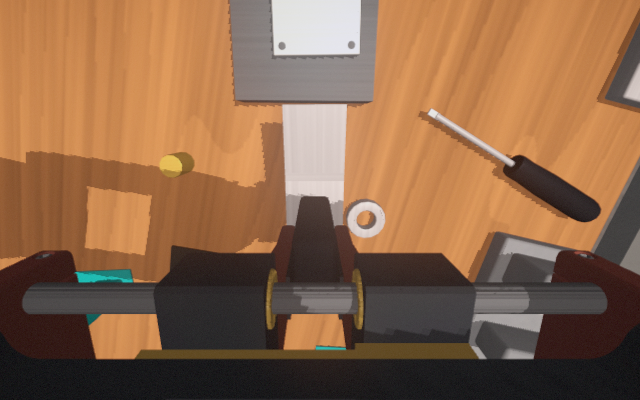

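View pics/w4a.png

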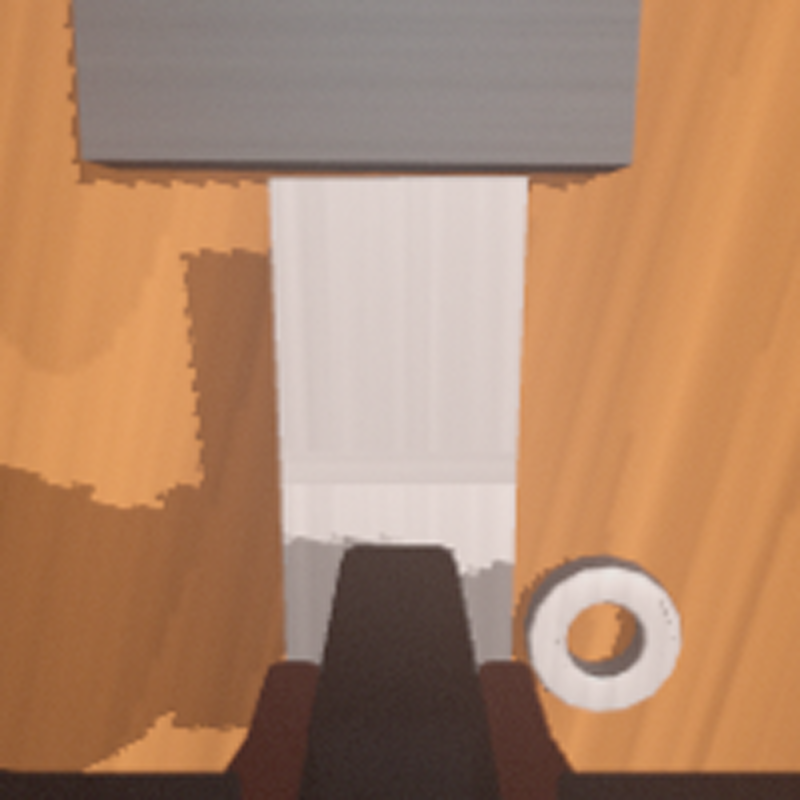

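```bash
python3 - <<'E'
from h import *
W=dict(np.load('pics/w4.npz'))
crop('w4.png','w4b.png',225,390,0,110,4.8)
for u,v,z in((235.7,100.5,30),(373,100.5,30),(275,54,39.5),(360,53.5,39.5),(282,104.5,108.2),(346.5,104,108.2)): print(onz(W,u,v,z).round(1))
E
```

```text
[547.6  74.5  30. ]
[664.6 102.4  30. ]
[575.3 117.4  39.5]
[642.5 133.8  39.5]
[597.1  78.2 108.2]
[636.2  87.9 108.2]
```

View pics/w4b.png

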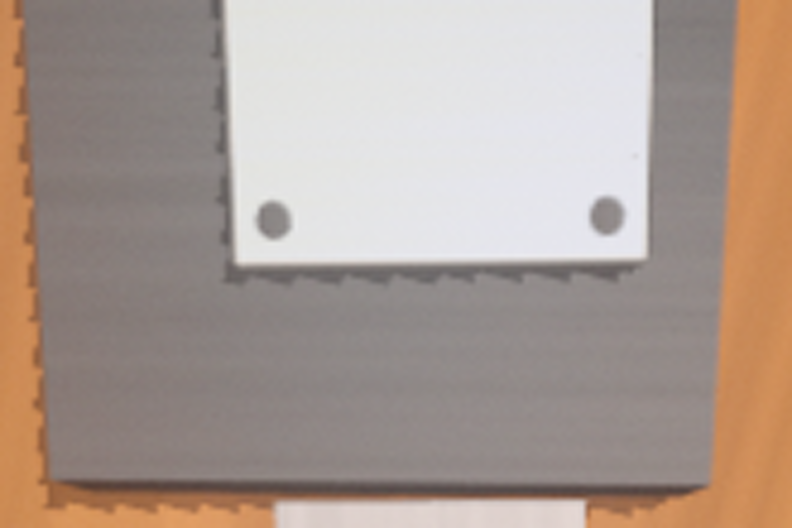

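Block -x edge midpoint is (606.1,88.5) and cover near-edge midpoint (608.3,125.2), so the cover starts about 35 mm in and about 5 mm short of the step. Blade and cover edges are parallel within about 0.5°. Before touching anything, I'll test in free air how far the wrist can tilt.

```bash
python3 -m pendant '[{"dp":[0,0,0.02],"turn":[0.136,0.0325,0],"claw":0.01},{"dp":[0,0,0.04],"turn":[0.272,0.065,0],"claw":0.01},{"dp":[0,0,0.06],"turn":[0.408,0.0975,0],"claw":0.01},{"dp":[0,0,0.08],"turn":[0.544,0.13,0],"claw":0.01},{"dp":[0,0,0.08],"turn":[0.68,0.1625,0],"claw":0.01},{"dp":[0,0,0.08],"turn":[0.816,0.195,0],"claw":0.01},{"dp":[0,0,0.08],"turn":[0.952,0.2275,0],"claw":0.01},{"dp":[0,0,0.08],"turn":[1.09,0.26,0],"claw":0.01}]'
python3 - <<'E'
from h import *
o=ctrl.get_obs();print(o['qpos'],o['moment'])
Rt=R.from_rotvec(o['orientation']).as_matrix(); print(Rt.round(3))
E
```

```text
t: 5.1
ee_pos: [636.0, 2.8, 219.8]
orientation: [-1.319, -1.662, -0.831]
ft_force: [-0.2, 0.2, -2.7]
width: 19.9
[-0.38320957  0.80337646  1.40248112  0.84473241  1.73376047 -0.83939727] [-0.70455466 -0.25922006 -0.02016275]
[[-0.097  0.974 -0.206]
 [ 0.42   0.228  0.879]
 [ 0.902 -0.001 -0.431]]
```

I had the sign of block y flipped: that turn went nose-up. It did no harm in free air and shows the wrist reach is ample. Turning back now, and nose-down will be the negative turn.

```bash
python3 -m pendant '[{"dp":[0,0,0],"turn":[-0.136,-0.0325,0],"claw":0.01},{"dp":[0,0,0],"turn":[-0.272,-0.065,0],"claw":0.01},{"dp":[0,0,0],"turn":[-0.408,-0.0975,0],"claw":0.01},{"dp":[0,0,0],"turn":[-0.544,-0.13,0],"claw":0.01},{"dp":[0,0,-0.02],"turn":[-0.68,-0.1625,0],"claw":0.01},{"dp":[0,0,-0.04],"turn":[-0.816,-0.195,0],"claw":0.01},{"dp":[0,0,-0.06],"turn":[-0.952,-0.2275,0],"claw":0.01},{"dp":[0,0,-0.08],"turn":[-1.09,-0.26,0],"claw":0.01}]'
python3 -m pendant '[{"dp":[0,0.01,-0.01],"turn":[-0.1,-0.024,0],"claw":0.01},{"dp":[-0.003,0.0235,-0.025],"turn":[-0.185,-0.044,0],"claw":0.01},{"dp":[-0.007,0.0355,-0.05],"turn":[-0.185,-0.044,0],"claw":0.01},{"dp":[-0.007,0.0355,-0.055],"turn":[-0.185,-0.044,0],"claw":0.01},{"dp":[-0.007,0.0355,-0.055],"turn":[-0.185,-0.044,0],"claw":0.01},{"dp":[-0.007,0.0355,-0.055],"turn":[-0.185,-0.044,0],"claw":0.01}]'
python3 - <<'E'
from h import *
o=ctrl.get_obs();print(o['qpos'],o['moment'])
Rt=R.from_rotvec(o['orientation']).as_matrix(); print(Rt.round(3))
im=grab('wrist','w5.png'); np.savez('pics/w5.npz',**im)
im=grab('scene','s5.png'); np.savez('pics/s5.npz',**im)
crop('w5.png','w5a.png',215,415,0,200,4)
crop('s5.png','s5a.png',350,510,130,260,5)
E
```

```text
t: 5.9
ee_pos: [636.0, 3.4, 139.8]
orientation: [1.948, 2.457, -0.003]
ft_force: [-1.1, -0.2, -2.8]
width: 19.9
t: 6.5
ee_pos: [629.8, 39.2, 85.4]
orientation: [1.856, 2.34, -0.176]
ft_force: [-0.2, -0.8, -1.2]
width: 19.9
[ 0.13573252  0.60468091  1.71263474 -0.25976708  0.82214181  0.08288591] [ 0.02681869 -0.09884924  0.00072496]
[[-0.224  0.974  0.044]
 [ 0.956  0.228 -0.184]
 [-0.189  0.001 -0.982]]
```

View pics/w5a.png

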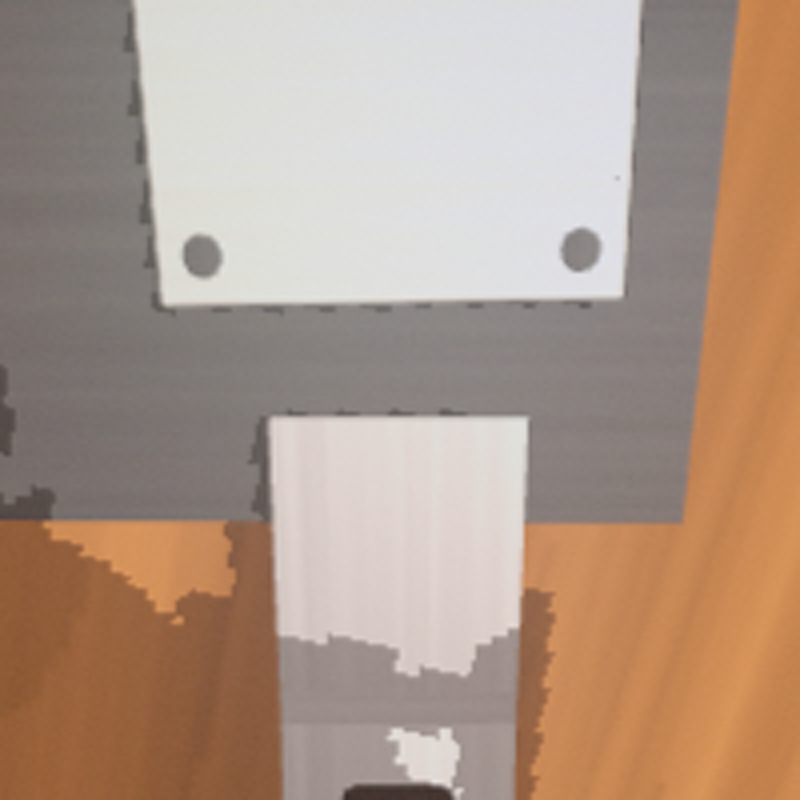

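View pics/s5a.png

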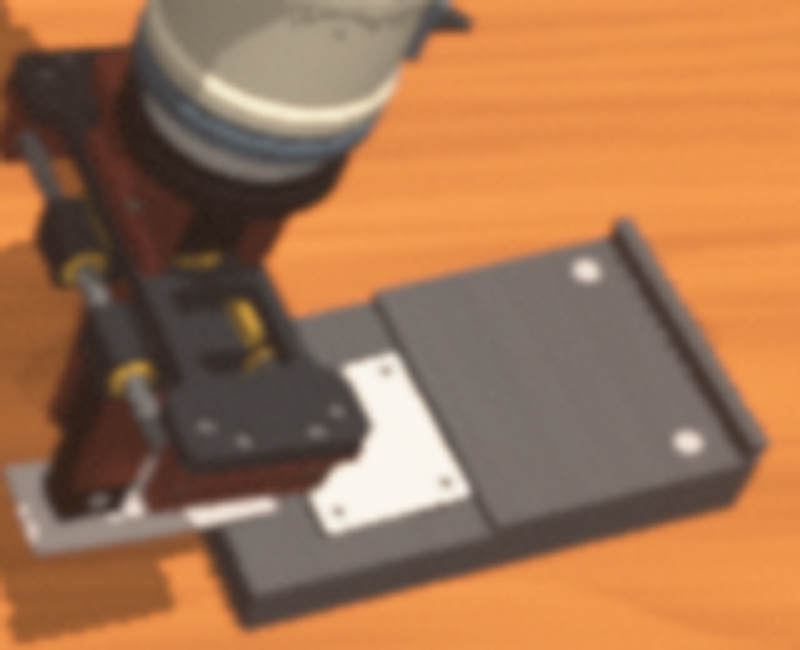

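```bash
python3 -m pendant '[{"dp":[0,0,-0.003],"turn":[0,0,0],"claw":0.01},{"dp":[0,0,-0.005],"turn":[0,0,0],"claw":0.01},{"dp":[0,0,-0.005],"turn":[0,0,0],"claw":0.01}]'
python3 -m pendant '[{"dp":[0,0,-0.001],"turn":[0,0,0],"claw":0.01},{"dp":[0,0,-0.0015],"turn":[0,0,0],"claw":0.01},{"dp":[0,0,-0.0015],"turn":[0,0,0],"claw":0.01}]'
python3 -m pendant '[{"dp":[0,0,-0.001],"turn":[0,0,0],"claw":0.01},{"dp":[0,0,-0.0015],"turn":[0,0,0],"claw":0.01},{"dp":[0,0,-0.0015],"turn":[0,0,0],"claw":0.01}]'
```

```text
t: 6.9
ee_pos: [629.0, 40.5, 79.6]
orientation: [1.854, 2.342, -0.177]
ft_force: [-0.6, -0.4, -1.3]
width: 20.2
t: 7.2
ee_pos: [629.1, 40.9, 78.1]
orientation: [1.854, 2.343, -0.177]
ft_force: [0.0, -0.0, -1.5]
width: 20.0
t: 7.5
ee_pos: [629.1, 40.9, 76.6]
orientation: [1.854, 2.343, -0.177]
ft_force: [-0.0, -0.4, -0.5]
width: 19.7
```

```bash
python3 -m pendant '[{"dp":[0,0,-0.001],"turn":[0,0,0],"claw":0.01},{"dp":[0,0,-0.001],"turn":[0,0,0],"claw":0.01},{"dp":[0,0,-0.001],"turn":[0,0,0],"claw":0.01}]'
python3 -m pendant '[{"dp":[0,0,-0.0005],"turn":[0,0,0],"claw":0.01},{"dp":[0,0,-0.0005],"turn":[0,0,0],"claw":0.01}]'
```

```text
t: 7.8
ee_pos: [629.2, 40.8, 75.8]
orientation: [1.853, 2.342, -0.176]
ft_force: [-0.0, 0.2, 0.0]
width: 19.9
t: 8.0
ee_pos: [629.4, 40.8, 75.5]
orientation: [1.853, 2.342, -0.176]
ft_force: [-1.3, -0.8, 2.3]
width: 20.0
```

```bash
python3 -m pendant '[{"dp":[0,0,0.0003],"turn":[0,0,0],"claw":0.01},{"dp":[0,0,0.0003],"turn":[0,0,0],"claw":0.01}]'; python3 - <<'E'
from h import *
o=ctrl.get_obs();print(o['ft_force'],o['moment'])
im=grab('wrist','w6.png'); np.savez('pics/w6.npz',**im)
crop('w6.png','w6a.png',215,415,0,200,4)
W=dict(np.load('pics/w5.npz'))
p=lambda u,v:((u+.5)/4-.5+215,(v+.5)/4-.5)
c=[onz(W,*p(163,304),39),onz(W,*p(622,297),39)]
t=[onz(W,*p(268,418),42),onz(W,*p(528,416),42)]
print(np.round(c,1),np.round(t,1))
bx=np.array([-.232,.973]); print([(q[:2]@bx).round(1) for q in c+t])
E
```

```text
t: 8.2
ee_pos: [629.3, 40.8, 75.6]
orientation: [1.853, 2.342, -0.176]
ft_force: [-0.6, -0.1, 2.7]
width: 19.8
[-0.58159175 -0.0763451   2.73900335] [0.14656219 0.0287126  0.01723465]
[[574.6 116.9  39. ]
 [642.1 133.8  39. ]] [[593.4 104.7  42. ]
 [632.6 114.2  42. ]]
[np.float64(-19.5), np.float64(-18.8), np.float64(-35.8), np.float64(-35.6)]
```

View pics/w6a.png

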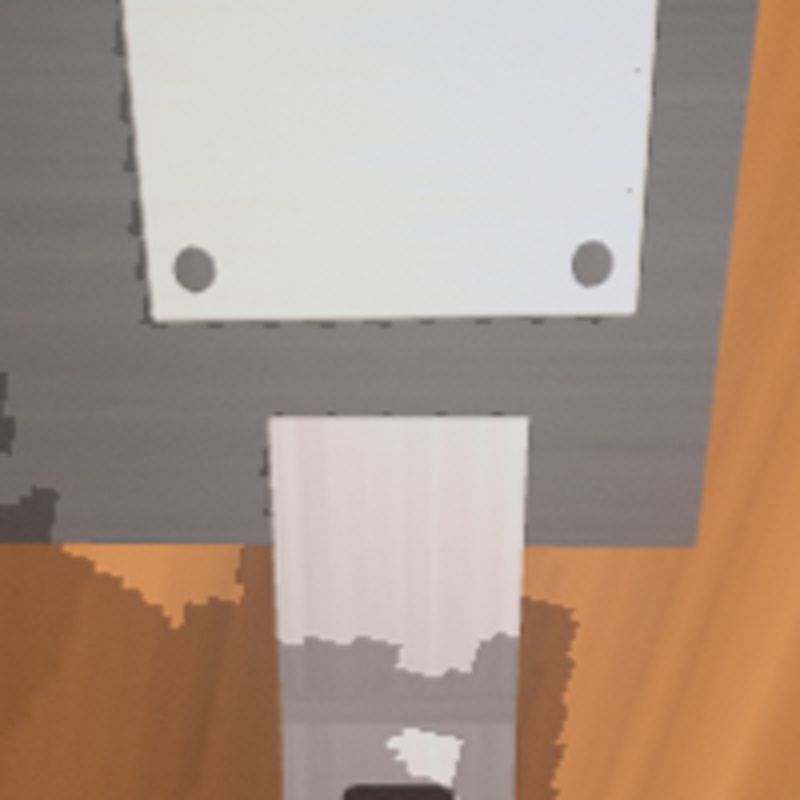

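Contact felt: vertical force rose from -1.5 to +2.7 N at commanded z≈75.5, which is about 4 N on the block, with the tip ~15 mm from the cover edge. Sliding forward with light contact.

```bash
python3 -m pendant '[{"dp":[-0.001,0.004,0.0002],"turn":[0,0,0],"claw":0.01},{"dp":[-0.0019,0.008,0.0002],"turn":[0,0,0],"claw":0.01},{"dp":[-0.0028,0.0117,0.0002],"turn":[0,0,0],"claw":0.01},{"dp":[-0.0028,0.0117,0.0002],"turn":[0,0,0],"claw":0.01}]'
python3 -m pendant '[{"dp":[-0.0006,0.0025,0],"turn":[0,0,0],"claw":0.01},{"dp":[-0.0012,0.005,0],"turn":[0,0,0],"claw":0.01},{"dp":[-0.0012,0.005,0],"turn":[0,0,0],"claw":0.01}]'
python3 - <<'E'
from h import *
im=grab('wrist','w7.png'); np.savez('pics/w7.npz',**im)
crop('w7.png','w7a.png',215,415,0,200,4)
E
```

```text
t: 8.65
ee_pos: [626.3, 53.2, 75.7]
orientation: [1.853, 2.343, -0.176]
ft_force: [1.0, -0.4, 2.4]
width: 19.8
t: 8.95
ee_pos: [625.1, 57.9, 75.7]
orientation: [1.853, 2.343, -0.176]
ft_force: [0.0, -1.4, 2.2]
width: 19.9
```

View pics/w7a.png

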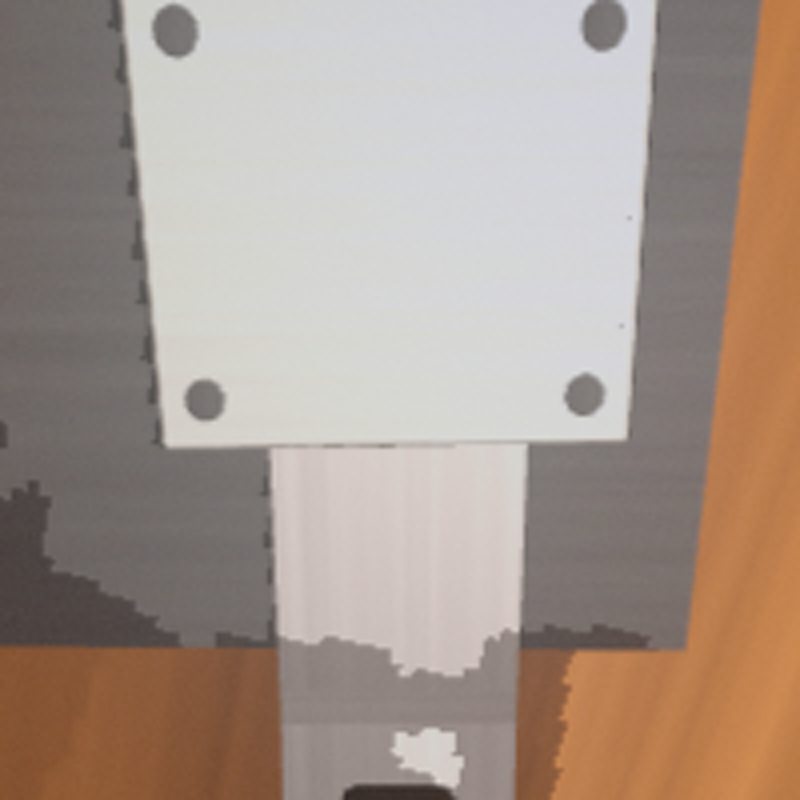

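The tip has gone under the plate: the cover edge at crop row 443 now hides the tip. Continuing in.

```bash
python3 -m pendant '[{"dp":[-0.0006,0.0025,0],"turn":[0,0,0],"claw":0.01},{"dp":[-0.0012,0.005,0],"turn":[0,0,0],"claw":0.01},{"dp":[-0.0018,0.0075,0],"turn":[0,0,0],"claw":0.01},{"dp":[-0.0018,0.0075,0],"turn":[0,0,0],"claw":0.01}]'
python3 - <<'E'
from h import *
im=grab('wrist','w8.png'); np.savez('pics/w8.npz',**im)
im=grab('scene','s8.png'); np.savez('pics/s8.npz',**im)
crop('w8.png','w8a.png',215,415,0,200,4)
crop('s8.png','s8a.png',370,510,140,260,5)
E
```

```text
t: 9.4
ee_pos: [623.2, 65.4, 75.6]
orientation: [1.853, 2.343, -0.176]
ft_force: [0.5, -0.5, 2.0]
width: 20.1
```

View pics/w8a.png

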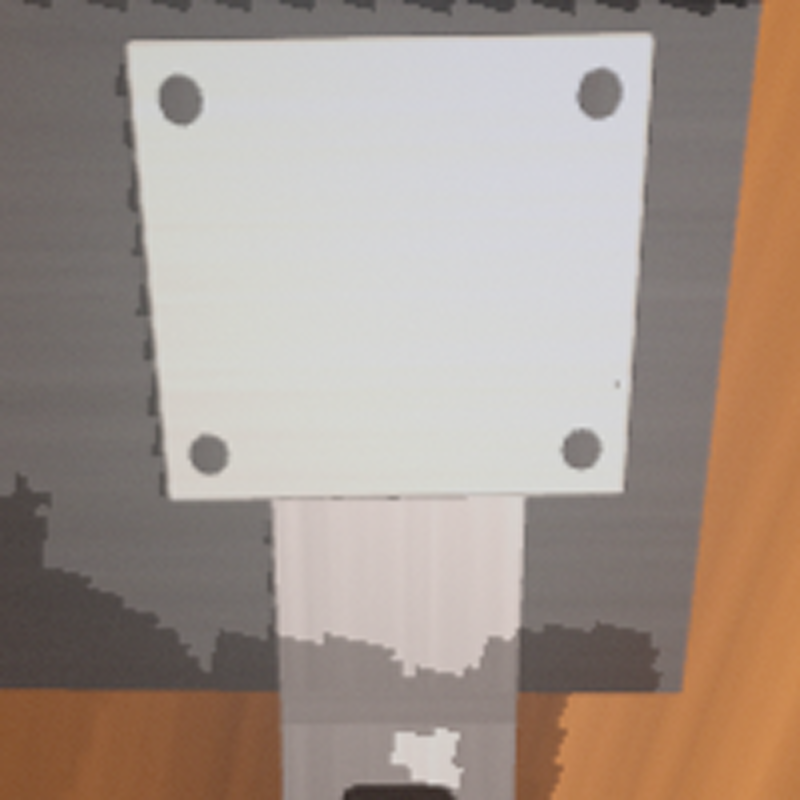

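View pics/s8a.png

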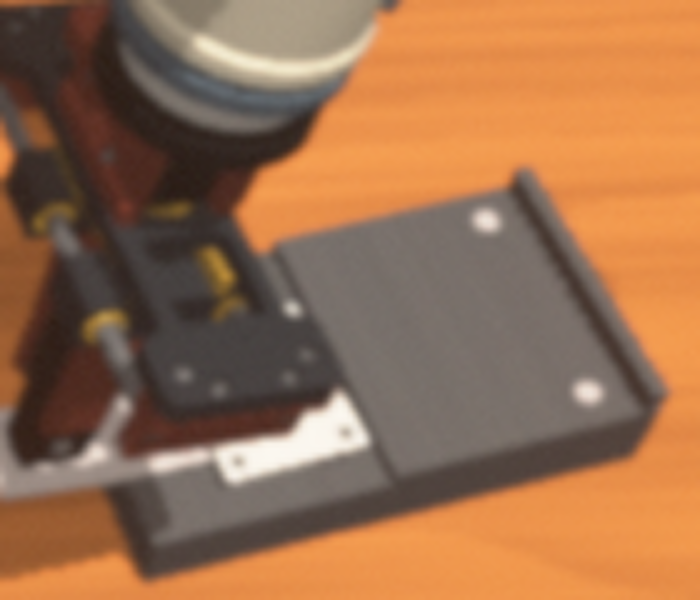

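```bash
python3 -m pendant '[{"dp":[-0.0006,0.0025,0],"turn":[0,0,0],"claw":0.01},{"dp":[-0.0012,0.005,0],"turn":[0,0,0],"claw":0.01},{"dp":[-0.0018,0.0075,0],"turn":[0,0,0],"claw":0.01},{"dp":[-0.0018,0.0075,0],"turn":[0,0,0],"claw":0.01}]'
python3 - <<'E'
from h import *
im=grab('wrist','w9.png'); np.savez('pics/w9.npz',**im)
crop('w9.png','w9a.png',215,415,0,200,4)
p=lambda u,v:((u+.5)/4-.5+215,(v+.5)/4-.5)
W=dict(np.load('pics/w8.npz'))
bx=np.array([-.232,.973]); o=np.array([606.1,88.5])
for u,v,z in((170,497,39.5),(623,491,39.5),(128,44,39.5),(653,36,39.5),(682,690,30.5)): q=onz(W,*p(u,v),z);print(q.round(1),((q[:2]-o)@bx-100).round(1))
E
```

```text
t: 9.9
ee_pos: [621.5, 72.8, 75.7]
orientation: [1.853, 2.343, -0.176]
ft_force: [-0.2, -2.0, 1.6]
width: 19.9
[574.7 117.   39.5] -65.0
[642.1 134.   39.5] -64.1
[560.5 174.3  39.5] -6.0
[627.6 191.1  39.5] -5.1
[664.6 102.7  30.5] -99.8
```

View pics/w9a.png

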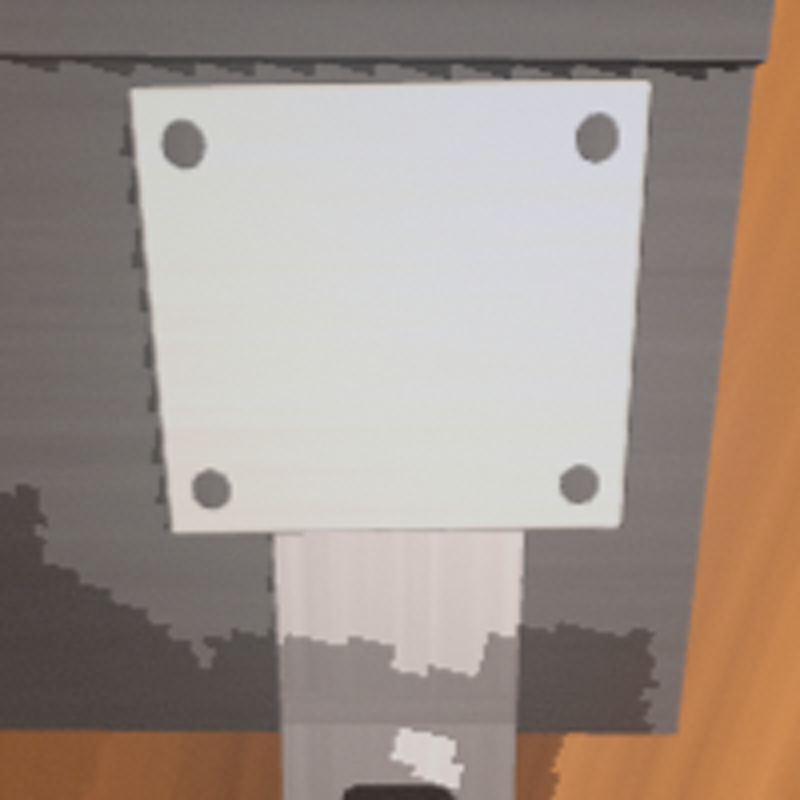

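```bash
python3 -m pendant '[{"dp":[-0.0005,0.002,0],"turn":[0,0,0],"claw":0.01},{"dp":[-0.0009,0.004,0],"turn":[0,0,0],"claw":0.01},{"dp":[-0.0009,0.004,0],"turn":[0,0,0],"claw":0.01}]'
python3 -m pendant '[{"dp":[-0.0002,0.001,0],"turn":[0,0,0],"claw":0.01},{"dp":[-0.0004,0.0015,0],"turn":[0,0,0],"claw":0.01},{"dp":[-0.0004,0.0015,0],"turn":[0,0,0],"claw":0.01}]'
python3 - <<'E'
from h import *
im=grab('wrist','w10.png'); np.savez('pics/w10.npz',**im)
crop('w10.png','w10a.png',215,415,0,200,4)
E
```

```text
t: 10.25
ee_pos: [620.5, 76.1, 75.7]
orientation: [1.853, 2.343, -0.178]
ft_force: [0.4, -6.3, 3.2]
width: 19.9
t: 10.55
ee_pos: [620.2, 76.5, 75.9]
orientation: [1.852, 2.342, -0.18]
ft_force: [2.0, -9.9, 2.8]
width: 19.7
```

View pics/w10a.png

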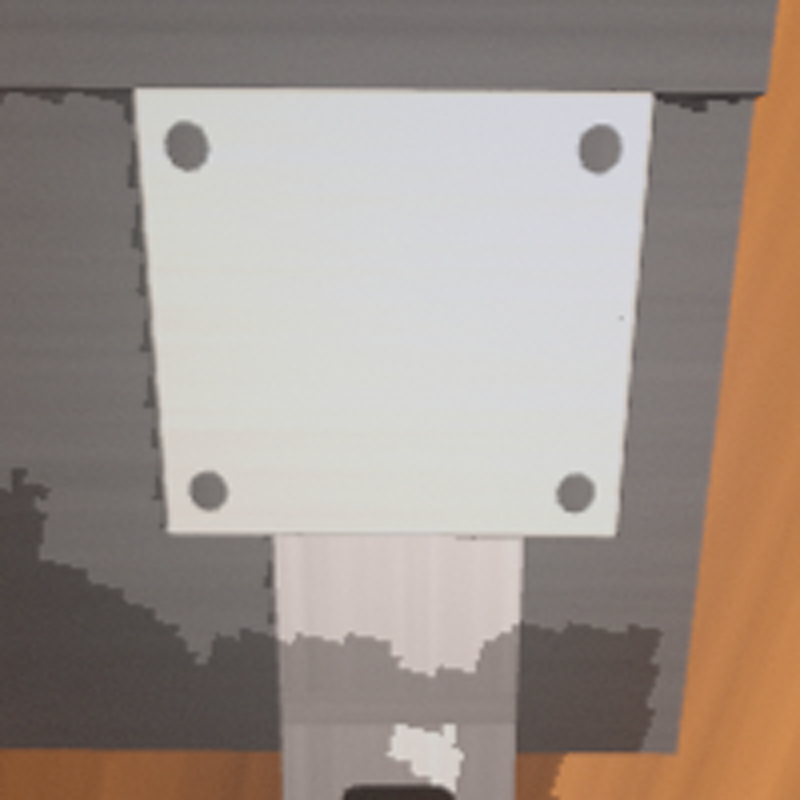

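The cover now sits squarely against the step and push-back rose to 9.9 N, under the 20 N limit. I'll ease off, then compute the arc for tilting.

```bash
python3 -m pendant '[{"dp":[0.0003,-0.0012,0],"turn":[0,0,0],"claw":0.01},{"dp":[0.0003,-0.0012,0],"turn":[0,0,0],"claw":0.01}]'
cat > arc.py <<'E'
import numpy as np
def C(phi,r=45.5):
    if phi<=np.pi/2:
        P=np.array([-6*np.sin(phi),0])
    else:
        b=phi-np.pi/2; P=np.array([-6*np.tan(b)-6*np.cos(b),6*np.sin(b)])
    return P+r*np.array([-np.cos(phi),np.sin(phi)])
def off(th,x=79.3,z=28.3):
    c,s=np.cos(th),np.sin(th); return x*np.array([c,-s])+z*np.array([-s,-c])
C0=np.array([-45.0,2.0]);th0=.19
bx=np.array([-.232,.973])
for phi in [.1,.2,.3,.4,.5,.6,.7,.8,.9,1.0,1.1,1.2,1.3,1.4,1.5,1.6,1.7,1.8,1.9]:
    th=.19+.45*phi
    d=C(phi)-off(th)-(C0-off(th0))
    a=th-th0
    print(f"{phi:.1f} th{th:.3f} dp [{d[0]*bx[0]/1e3:.4f},{d[0]*bx[1]/1e3:.4f},{d[1]/1e3:.4f}] turn [{-a*.973:.3f},{-a*.232:.3f},0]")
E
python3 arc.py
```

```text
t: 10.8
ee_pos: [620.3, 76.2, 75.7]
orientation: [1.853, 2.342, -0.178]
ft_force: [0.5, -5.8, 2.8]
width: 19.9
0.1 th0.235 dp [-0.0003,0.0011,0.0058] turn [-0.044,-0.010,0]
0.2 th0.280 dp [-0.0008,0.0033,0.0134] turn [-0.088,-0.021,0]
0.3 th0.325 dp [-0.0014,0.0060,0.0208] turn [-0.131,-0.031,0]
0.4 th0.370 dp [-0.0022,0.0093,0.0280] turn [-0.175,-0.042,0]
0.5 th0.415 dp [-0.0031,0.0132,0.0349] turn [-0.219,-0.052,0]
0.6 th0.460 dp [-0.0042,0.0176,0.0415] turn [-0.263,-0.063,0]
0.7 th0.505 dp [-0.0054,0.0225,0.0477] turn [-0.306,-0.073,0]
0.8 th0.550 dp [-0.0067,0.0279,0.0534] turn [-0.350,-0.084,0]
0.9 th0.595 dp [-0.0081,0.0338,0.0588] turn [-0.394,-0.094,0]
1.0 th0.640 dp [-0.0096,0.0401,0.0636] turn [-0.438,-0.104,0]
1.1 th0.685 dp [-0.0111,0.0467,0.0679] turn [-0.482,-0.115,0]
1.2 th0.730 dp [-0.0128,0.0537,0.0716] turn [-0.525,-0.125,0]
1.3 th0.775 dp [-0.0146,0.0610,0.0748] turn [-0.569,-0.136,0]
1.4 th0.820 dp [-0.0163,0.0686,0.0774] turn [-0.613,-0.146,0]
1.5 th0.865 dp [-0.0182,0.0763,0.0793] turn [-0.657,-0.157,0]
1.6 th0.910 dp [-0.0200,0.0840,0.0809] turn [-0.701,-0.167,0]
1.7 th0.955 dp [-0.0218,0.0914,0.0822] turn [-0.744,-0.177,0]
1.8 th1.000 dp [-0.0236,0.0988,0.0829] turn [-0.788,-0.188,0]
1.9 th1.045 dp [-0.0253,0.1062,0.0830] turn [-0.832,-0.198,0]
```

```bash
python3 -m pendant '[{"dp":[0.0003,-0.0012,0.001],"turn":[0,0,0],"claw":0.01},{"dp":[0,0,0.0058],"turn":[-0.044,-0.01,0],"claw":0.01},{"dp":[-0.0005,0.0021,0.0134],"turn":[-0.088,-0.021,0],"claw":0.01},{"dp":[-0.0011,0.0048,0.0208],"turn":[-0.131,-0.031,0],"claw":0.01},{"dp":[-0.0019,0.0081,0.028],"turn":[-0.175,-0.042,0],"claw":0.01},{"dp":[-0.0019,0.0081,0.028],"turn":[-0.175,-0.042,0],"claw":0.01}]'
python3 - <<'E'
from h import *
im=grab('wrist','w11.png'); im2=grab('scene','s11.png')
crop('s11.png','s11a.png',370,510,130,260,5)
E
```

```text
t: 11.4
ee_pos: [618.0, 85.8, 103.6]
orientation: [1.755, 2.223, -0.33]
ft_force: [0.4, -5.1, -1.0]
width: 19.7
```

View pics/w11.png

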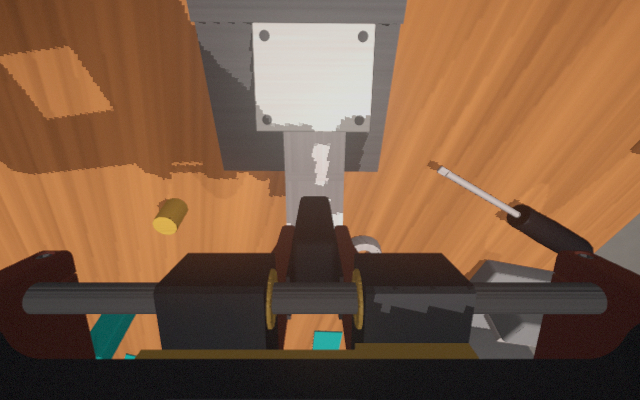

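View pics/s11a.png

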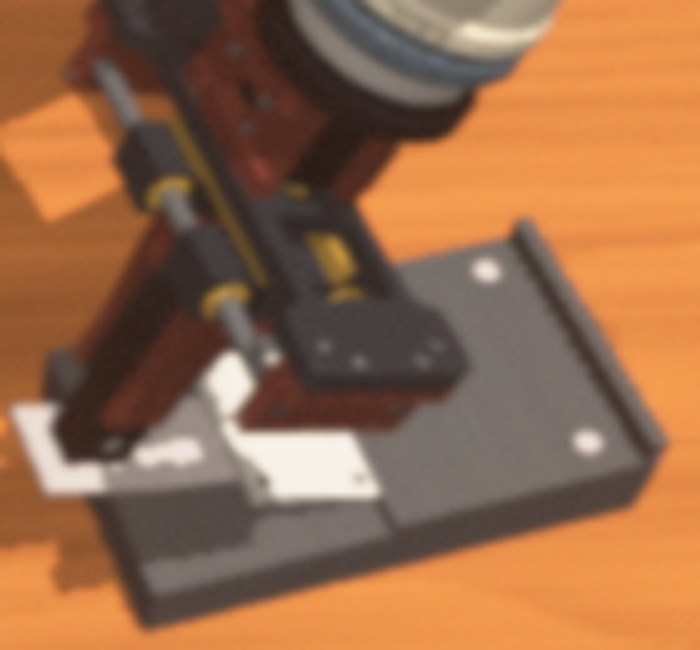

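The cover's far edge is lifting with the blade: in the scene view its front corner at crop (380,497) stays at the step. Continuing along the arc.

```bash
python3 -m pendant '[{"dp":[-0.0007,0.0031,0.0069],"turn":[-0.044,-0.01,0],"claw":0.01},{"dp":[-0.0018,0.0075,0.0135],"turn":[-0.088,-0.021,0],"claw":0.01},{"dp":[-0.003,0.0124,0.0197],"turn":[-0.131,-0.031,0],"claw":0.01},{"dp":[-0.0043,0.0178,0.0254],"turn":[-0.175,-0.042,0],"claw":0.01},{"dp":[-0.0057,0.0237,0.0308],"turn":[-0.219,-0.052,0],"claw":0.01},{"dp":[-0.0072,0.03,0.0356],"turn":[-0.263,-0.062,0],"claw":0.01},{"dp":[-0.0087,0.0366,0.0399],"turn":[-0.307,-0.073,0],"claw":0.01},{"dp":[-0.0087,0.0366,0.0399],"turn":[-0.307,-0.073,0],"claw":0.01}]'
python3 - <<'E'
from h import *
print(ctrl.get_obs()['qpos'])
im=grab('wrist','w12.png'); im2=grab('scene','s12.png')
crop('s12.png','s12a.png',370,510,130,260,5)
E
```

```text
t: 12.3
ee_pos: [609.7, 122.4, 143.0]
orientation: [1.579, 1.998, -0.563]
ft_force: [0.3, -1.5, 0.4]
width: 19.7
[ 0.48799462  0.63932363  1.66259746 -0.7312077   1.16068419  0.66753233]
```

View pics/w12.png

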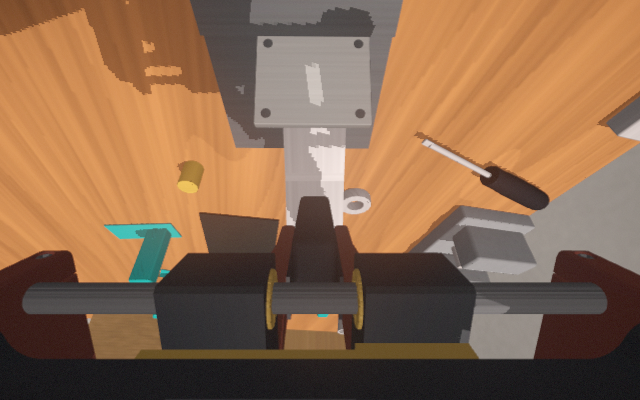

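View pics/s12a.png

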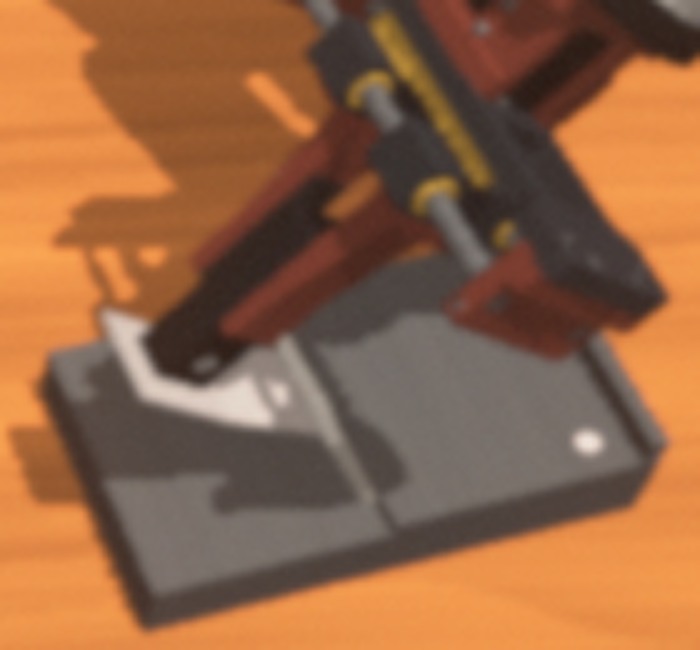

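```bash
python3 -m pendant '[{"dp":[-0.0017,0.007,0.0037],"turn":[-0.043,-0.01,0],"claw":0.01},{"dp":[-0.0035,0.0143,0.0069],"turn":[-0.087,-0.021,0],"claw":0.01},{"dp":[-0.0052,0.0219,0.0095],"turn":[-0.131,-0.031,0],"claw":0.01},{"dp":[-0.0052,0.0219,0.0095],"turn":[-0.131,-0.031,0],"claw":0.01}]'
python3 - <<'E'
from h import *
im=grab('wrist','w13.png'); im2=grab('scene','s13.png')
crop('s13.png','s13a.png',370,510,130,260,5)
E
```

```text
t: 12.8
ee_pos: [604.6, 143.9, 152.5]
orientation: [1.5, 1.898, -0.651]
ft_force: [0.4, -1.1, 1.5]
width: 19.7
```

View pics/s13a.png

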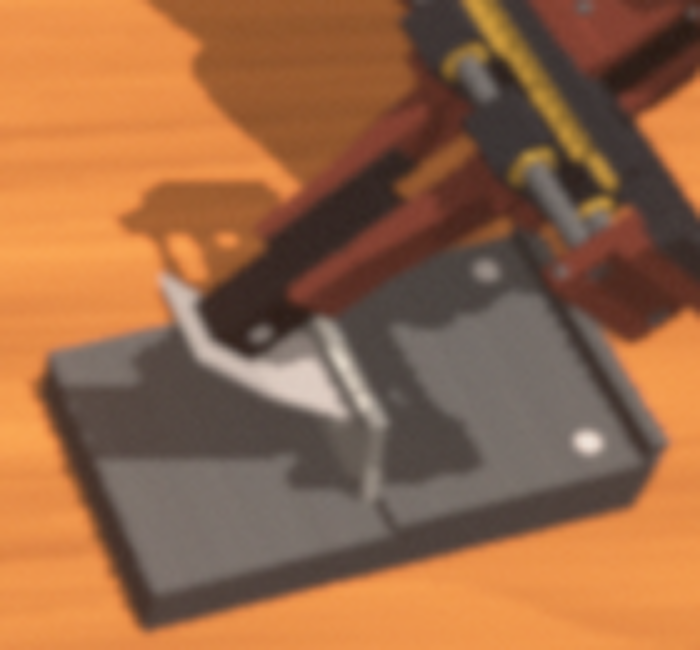

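View pics/w13.png

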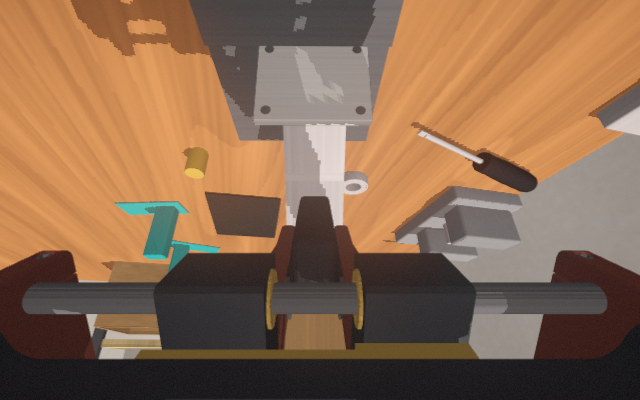

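Near vertical, with its lower edge at the step. Tipping it over now in smaller steps.

```bash
python3 -m pendant '[{"dp":[-0.001,0.0039,0.001],"turn":[-0.022,-0.005,0],"claw":0.01},{"dp":[-0.0019,0.0077,0.0019],"turn":[-0.044,-0.01,0],"claw":0.01},{"dp":[-0.0028,0.0116,0.0027],"turn":[-0.066,-0.015,0],"claw":0.01},{"dp":[-0.0037,0.0154,0.0035],"turn":[-0.088,-0.021,0],"claw":0.01},{"dp":[-0.0046,0.0191,0.0042],"turn":[-0.11,-0.026,0],"claw":0.01},{"dp":[-0.0055,0.0228,0.0048],"turn":[-0.131,-0.031,0],"claw":0.01},{"dp":[-0.0055,0.0228,0.0048],"turn":[-0.131,-0.031,0],"claw":0.01},{"dp":[-0.0055,0.0228,0.0048],"turn":[-0.131,-0.031,0],"claw":0.01}]'
python3 - <<'E'
from h import *
im=grab('wrist','w14.png'); im2=grab('scene','s14.png')
crop('s14.png','s14a.png',370,510,130,260,5)
E
```

```text
t: 13.7
ee_pos: [599.2, 166.5, 157.8]
orientation: [1.419, 1.795, -0.733]
ft_force: [0.3, -0.3, 0.7]
width: 19.4
```

View pics/s14a.png

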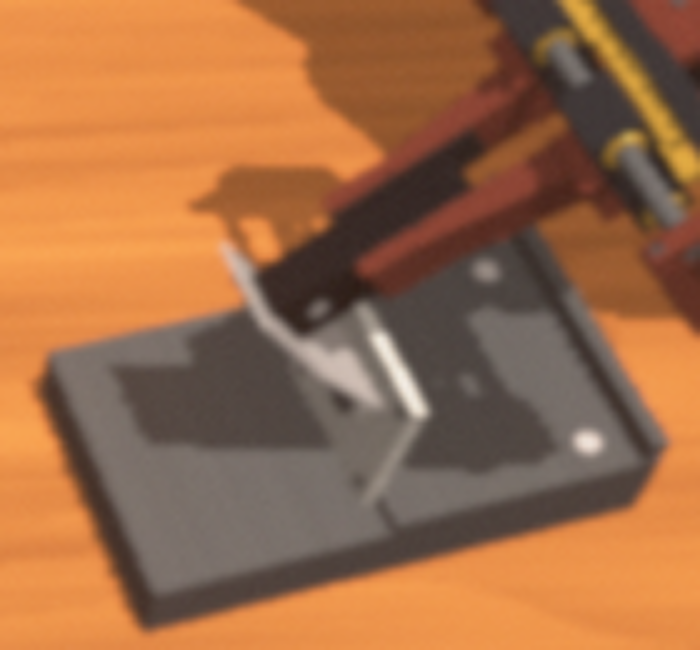

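```bash
python3 -m pendant '[{"dp":[-0.0006,0.0025,0.0002],"turn":[-0.015,-0.003,0],"claw":0.01},{"dp":[-0.0012,0.005,0.0005],"turn":[-0.03,-0.007,0],"claw":0.01},{"dp":[-0.0018,0.0074,0.0007],"turn":[-0.044,-0.01,0],"claw":0.01},{"dp":[-0.0024,0.0099,0.0007],"turn":[-0.058,-0.014,0],"claw":0.01},{"dp":[-0.003,0.0124,0.0008],"turn":[-0.073,-0.017,0],"claw":0.01},{"dp":[-0.0035,0.0148,0.0008],"turn":[-0.088,-0.021,0],"claw":0.01},{"dp":[-0.0035,0.0148,0.0008],"turn":[-0.088,-0.021,0],"claw":0.01}]'
python3 - <<'E'
from h import *
print(ctrl.get_obs()['qpos'])
im=grab('wrist','w15.png'); im2=grab('scene','s15.png')
crop('s15.png','s15a.png',370,510,130,260,5)
E
```

```text
t: 14.5
ee_pos: [595.6, 181.6, 158.5]
orientation: [1.364, 1.725, -0.785]
ft_force: [-0.6, 0.4, 2.9]
width: 20.0
[ 0.67519566  0.79153118  1.55415294 -0.90412505  1.48438847  0.86628314]
```

View pics/s15a.png

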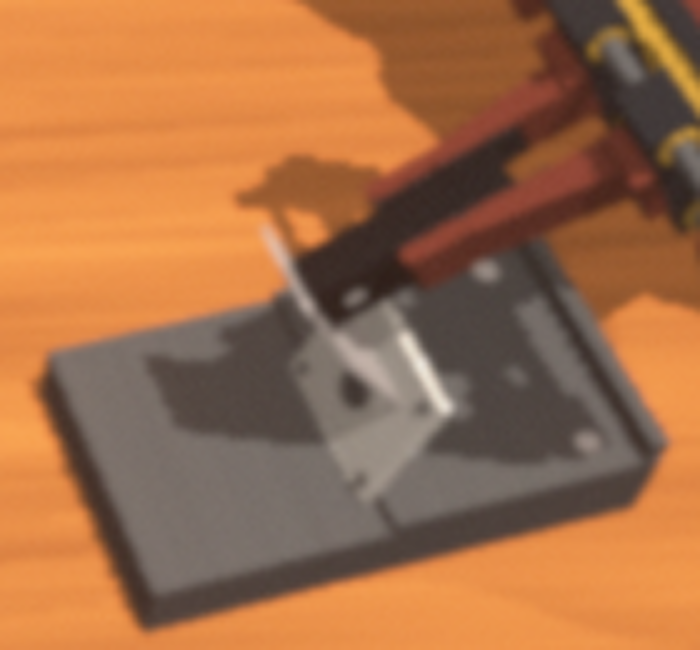

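```bash
python3 -m pendant '[{"dp":[-0.0007,0.003,0],"turn":[0,0,0],"claw":0.01},{"dp":[-0.0014,0.006,0],"turn":[0,0,0],"claw":0.01},{"dp":[-0.002,0.008,0],"turn":[0,0,0],"claw":0.01},{"dp":[-0.002,0.008,0],"turn":[0,0,0],"claw":0.01}]'
python3 - <<'E'
from h import *
print(ctrl.get_obs()['moment'])
im=grab('wrist','w16.png'); im2=grab('scene','s16.png')
crop('s16.png','s16a.png',370,510,130,260,5)
E
```

```text
t: 15.0
ee_pos: [593.5, 189.2, 158.3]
orientation: [1.365, 1.726, -0.785]
ft_force: [0.2, -0.0, -1.5]
width: 20.1
[ 0.58954439  0.05008873 -0.04956392]
```

View pics/s16a.png

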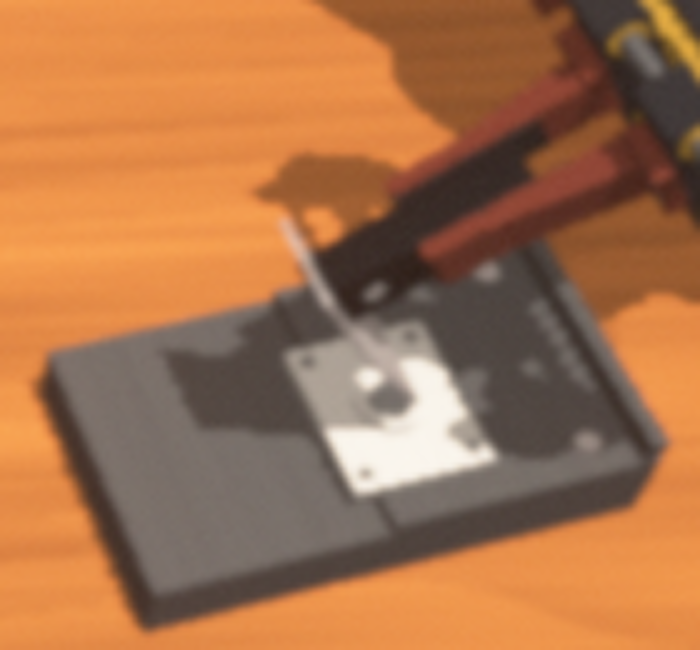

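View pics/w16.png

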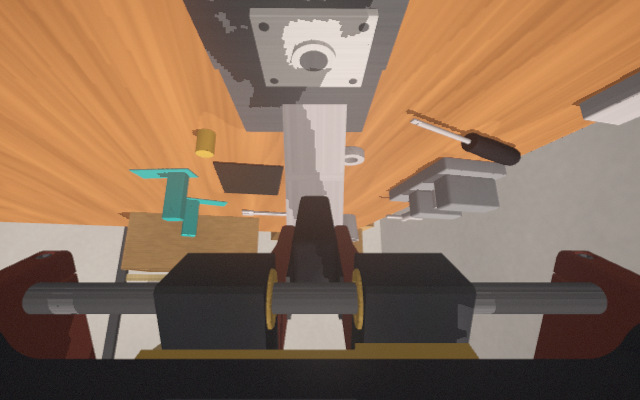

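It has fallen over and lies boss up: scene crop shows the boss at ~(388,400) and the plate corners flat on the high level at the step. Retreating the lifter up and back, levelling it, then checking from above.

```bash
python3 -m pendant '[{"dp":[0,-0.003,0.02],"turn":[0,0,0],"claw":0.01},{"dp":[0.002,-0.01,0.045],"turn":[0.11,0.026,0],"claw":0.01},{"dp":[0.005,-0.025,0.045],"turn":[0.22,0.052,0],"claw":0.01},{"dp":[0.008,-0.04,0.045],"turn":[0.34,0.081,0],"claw":0.01},{"dp":[0.012,-0.055,0.045],"turn":[0.46,0.11,0],"claw":0.01},{"dp":[0.016,-0.07,0.04],"turn":[0.58,0.138,0],"claw":0.01},{"dp":[0.02,-0.085,0.03],"turn":[0.7,0.167,0],"claw":0.01},{"dp":[0.022,-0.094,0.01],"turn":[0.812,0.194,0],"claw":0.01}]'
python3 -m pendant '[{"dp":[0,-0.01,-0.01],"turn":[0,0,0],"claw":0.01},{"dp":[0,-0.02,-0.02],"turn":[0,0,0],"claw":0.01},{"dp":[0,-0.02,-0.02],"turn":[0,0,0],"claw":0.01}]'
python3 - <<'E'
from h import *
o=ctrl.get_obs();print(R.from_rotvec(o['orientation']).as_matrix().round(3))
for n in('wrist','scene','top'):
    im=grab(n,n[0]+'17.png'); np.savez('pics/'+n[0]+'17.npz',**im)
crop('s17.png','s17a.png',370,510,130,260,5)
crop('t17.png','t17a.png',140,270,145,245,6)
E
```

```text
t: 15.9
ee_pos: [617.2, 94.1, 170.8]
orientation: [1.844, 2.329, -0.186]
ft_force: [-0.1, -0.3, -1.9]
width: 19.8
t: 16.2
ee_pos: [614.0, 74.1, 146.7]
orientation: [1.843, 2.331, -0.202]
ft_force: [-0.1, 0.7, -1.1]
width: 19.7
[[-0.226  0.973  0.044]
 [ 0.951  0.23  -0.206]
 [-0.211 -0.005 -0.977]]
```

View pics/w17.png

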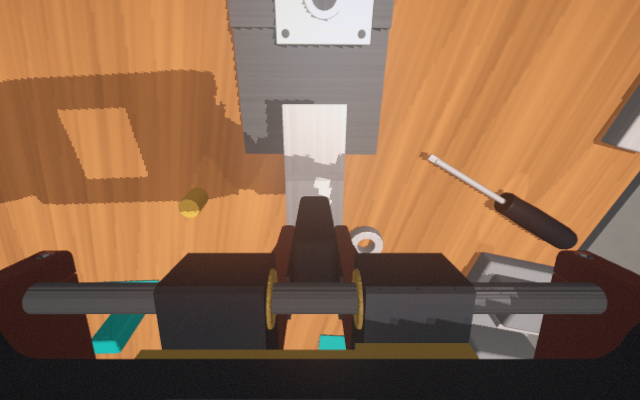

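View pics/s17a.png

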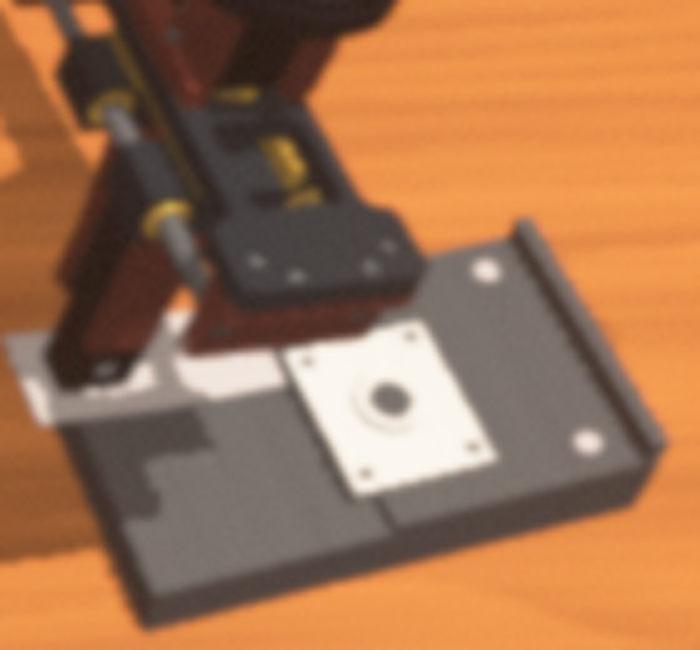

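View pics/t17a.png

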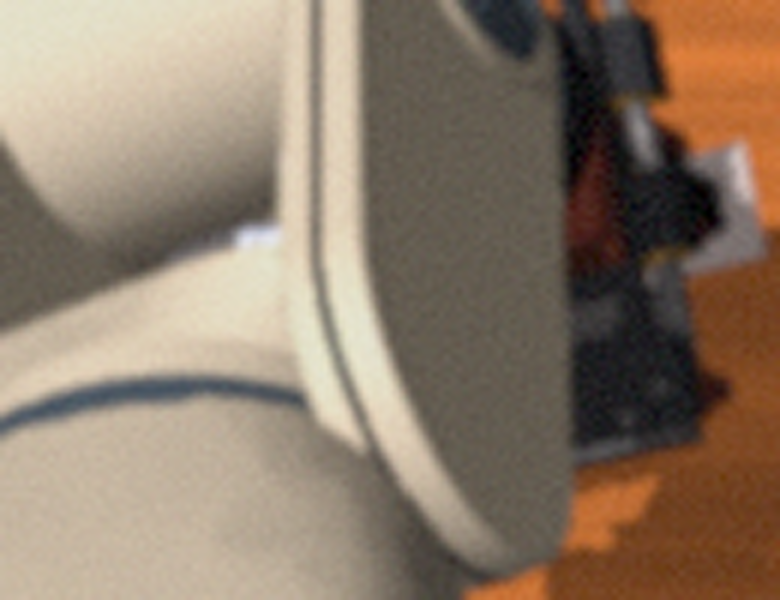

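```bash
python3 - <<'E'
from h import *
W=dict(np.load('pics/w17.npz'))
crop('w17.png','w17a.png',225,400,0,165,4.5)
bx=np.array([-.232,.973]); o=np.array([606.1,88.5])
for u,v,z in((276.5,44.5,42.5),(368,44.5,42.5),(282.5,104.5,108),(346.5,104,108),(234,27.5,36.5),(245.5,153.5,30.5),(377,153.5,30.5)): q=onz(W,u,v,z);print(q.round(1),((q[:2]-o)@bx-100).round(1))
E
```

```text
[561.5 169.4  42.5] -10.9
[628.1 185.2  42.5] -11.0
[578.5 139.5 108. ] -44.0
[615.8 148.7 108. ] -43.7
[527.7 173.1  36.5] 0.5
[547.7  75.   30.5] -99.6
[665.5 103.2  30.5] -99.5
```

View pics/w17a.png

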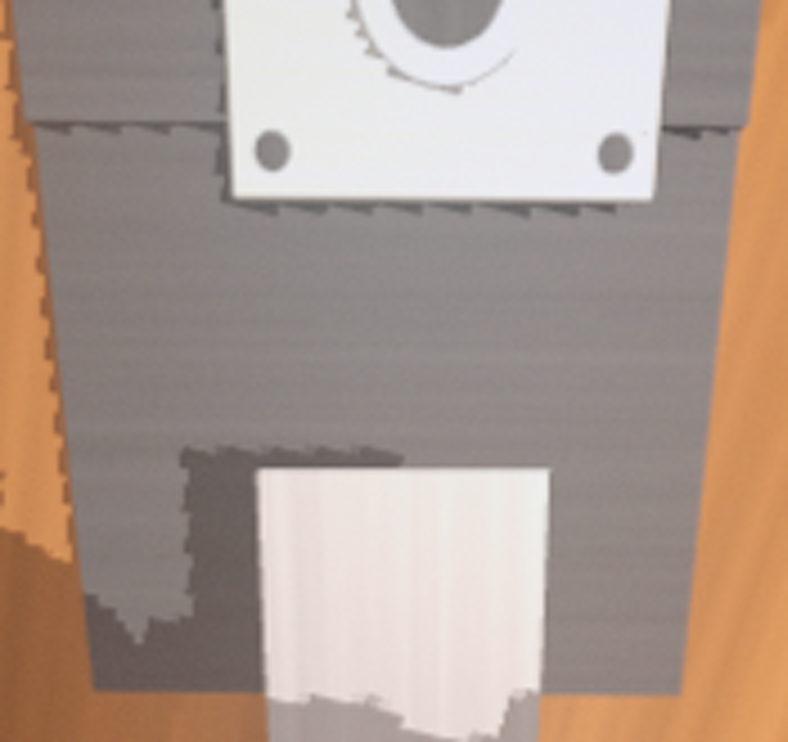

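The cover's near edge overhangs the step by about 11 mm (edge at block x ≈ -11), so I'll nudge it fully onto the high level with the blade tip held between 7 and 10 mm above the low level.

```bash
python3 -m pendant '[{"dp":[0.002,0,-0.03],"turn":[0,0,0],"claw":0.01},{"dp":[0.0035,0.0008,-0.055],"turn":[0,0,0],"claw":0.01},{"dp":[0.0035,0.0008,-0.0637],"turn":[0,0,0],"claw":0.01},{"dp":[0.0005,0.013,-0.0637],"turn":[0,0,0],"claw":0.01},{"dp":[-0.0024,0.0256,-0.0637],"turn":[0,0,0],"claw":0.01},{"dp":[-0.0024,0.0256,-0.0637],"turn":[0,0,0],"claw":0.01},{"dp":[-0.0024,0.0256,-0.0637],"turn":[0,0,0],"claw":0.01}]'
python3 - <<'E'
from h import *
o=ctrl.get_obs();print(R.from_rotvec(o['orientation']).as_matrix().round(3))
for n in('wrist','scene'):
    im=grab(n,n[0]+'18.png'); np.savez('pics/'+n[0]+'18.npz',**im)
crop('s18.png','s18a.png',370,510,130,260,5)
crop('w18.png','w18a.png',225,400,0,165,4.5)
E
```

```text
t: 17.05
ee_pos: [613.9, 101.7, 86.2]
orientation: [1.84, 2.33, -0.193]
ft_force: [-0.8, -0.5, -1.2]
width: 19.8
[[-0.226  0.973  0.05 ]
 [ 0.951  0.232 -0.203]
 [-0.209  0.002 -0.978]]
```

View pics/w18a.png

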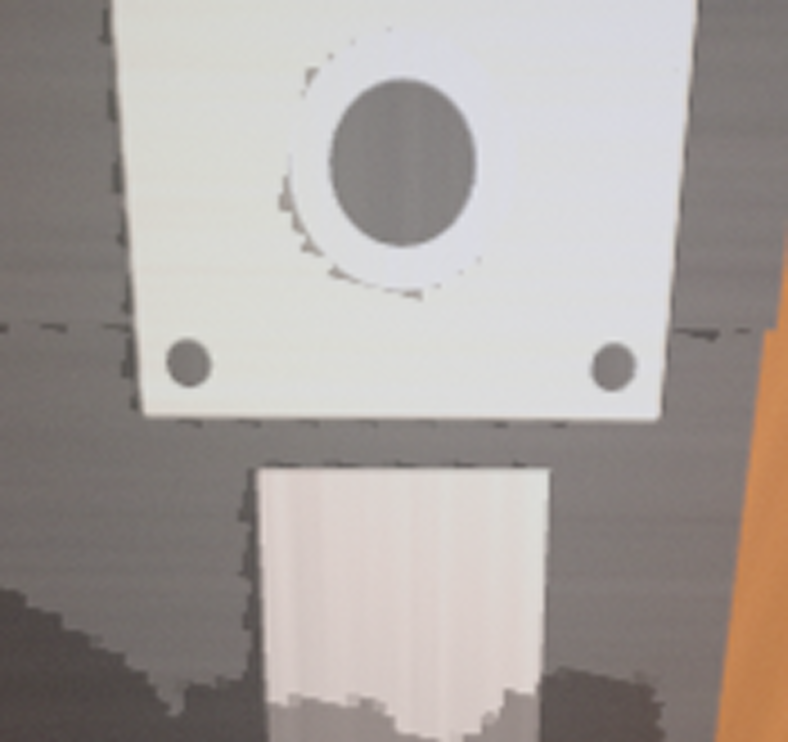

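View pics/s18a.png

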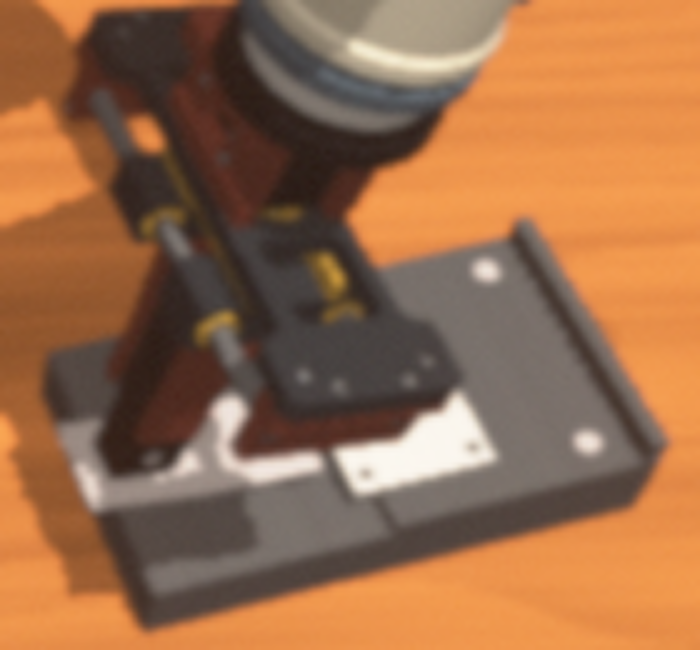

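```bash
python3 -m pendant '[{"dp":[-0.0007,0.003,-0.001],"turn":[0,0,0],"claw":0.01},{"dp":[-0.0014,0.006,-0.001],"turn":[0,0,0],"claw":0.01},{"dp":[-0.0021,0.009,-0.001],"turn":[0,0,0],"claw":0.01},{"dp":[-0.0028,0.012,-0.001],"turn":[0,0,0],"claw":0.01},{"dp":[-0.0035,0.015,-0.001],"turn":[0,0,0],"claw":0.01},{"dp":[-0.0035,0.015,-0.001],"turn":[0,0,0],"claw":0.01}]'
python3 - <<'E'
from h import *
im=grab('wrist','w19.png');np.savez('pics/w19.npz',**im)
crop('w19.png','w19a.png',225,400,0,165,4.5)
E
```

```text
t: 17.75
ee_pos: [609.7, 116.0, 83.9]
orientation: [1.842, 2.33, -0.195]
ft_force: [-0.5, 0.0, -1.3]
width: 20.1
```

View pics/w19a.png

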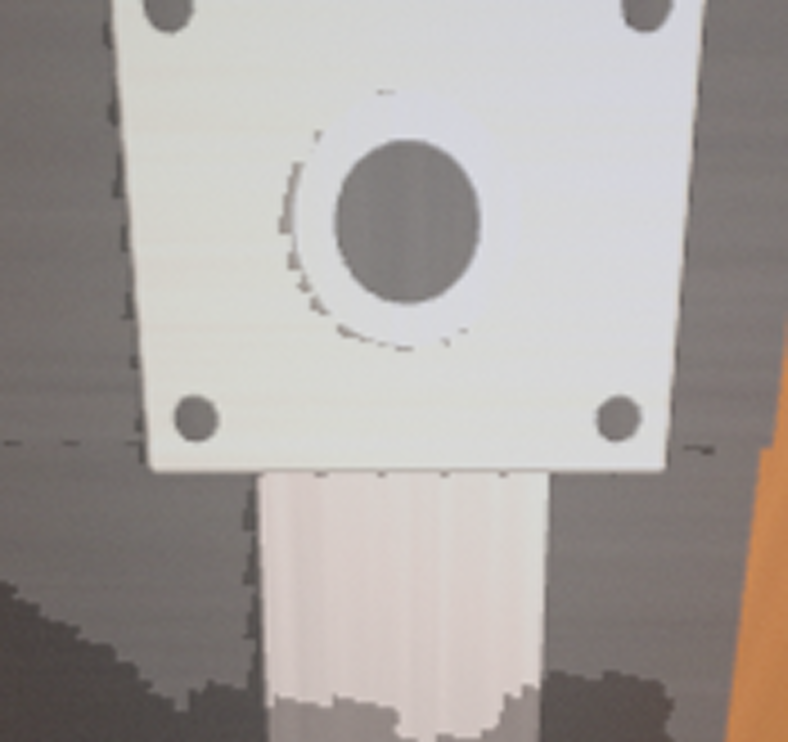

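The push works: the plate edge (crop row 470) is closing on the step line (row 445). I'll raise the tip 1 mm so it clears the step, then push on.

```bash
python3 -m pendant '[{"dp":[0,0,0.001],"turn":[0,0,0],"claw":0.01},{"dp":[-0.0007,0.003,0.001],"turn":[0,0,0],"claw":0.01},{"dp":[-0.0014,0.006,0.001],"turn":[0,0,0],"claw":0.01},{"dp":[-0.0021,0.009,0.001],"turn":[0,0,0],"claw":0.01},{"dp":[-0.003,0.0125,0.001],"turn":[0,0,0],"claw":0.01},{"dp":[-0.003,0.0125,0.001],"turn":[0,0,0],"claw":0.01}]'
python3 - <<'E'
from h import *
im=grab('wrist','w20.png');np.savez('pics/w20.npz',**im)
crop('w20.png','w20a.png',225,400,0,165,4.5)
E
```

```text
t: 18.4
ee_pos: [606.7, 128.8, 85.0]
orientation: [1.842, 2.33, -0.195]
ft_force: [-0.4, -0.5, -1.8]
width: 19.5
```

View pics/w20a.png

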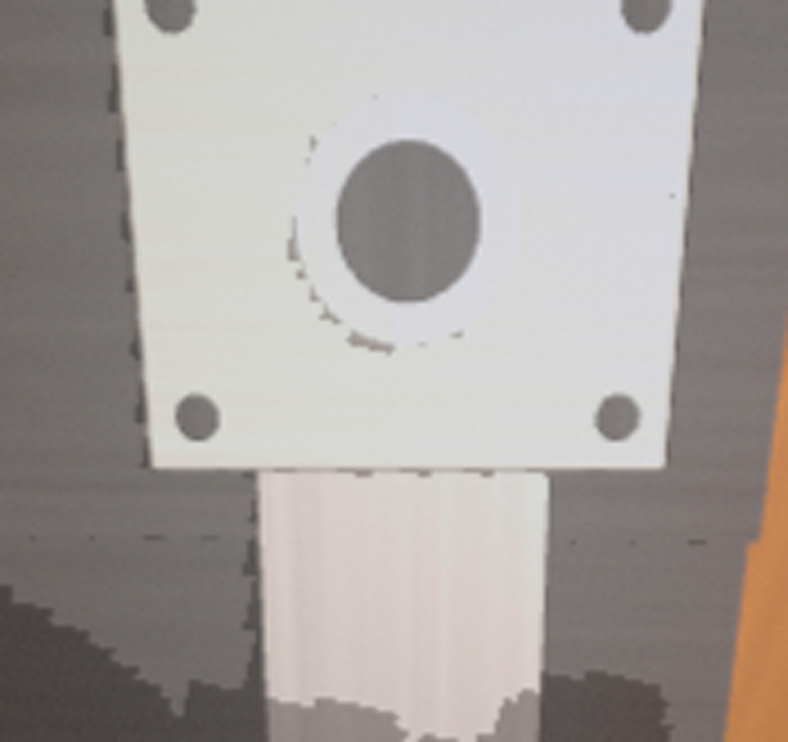

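The cover now lies entirely on the high level, its edge about 9 mm past the step line (crop row 468 against 540). Backing off, levelling and returning to the mat.

```bash
python3 -m pendant '[{"dp":[0.0023,-0.0098,0],"turn":[0,0,0],"claw":0.01},{"dp":[0.0046,-0.0195,0.002],"turn":[0,0,0],"claw":0.01},{"dp":[0.007,-0.029,0.015],"turn":[0,0,0],"claw":0.01},{"dp":[0.009,-0.039,0.045],"turn":[0.1,0.024,0],"claw":0.01},{"dp":[0.009,-0.06,0.065],"turn":[0.205,0.049,0],"claw":0.01},{"dp":[0,-0.1,0.065],"turn":[0.205,0.049,0],"claw":0.01},{"dp":[-0.01,-0.14,0.065],"turn":[0.205,0.049,0],"claw":0.01},{"dp":[-0.02,-0.18,0.065],"turn":[0.205,0.049,0],"claw":0.01}]'
python3 -m pendant '[{"dp":[-0.007,-0.036,0],"turn":[0,0,-0.06],"claw":0.01},{"dp":[-0.015,-0.072,0],"turn":[0,0,-0.12],"claw":0.01},{"dp":[-0.023,-0.108,-0.01],"turn":[0,0,-0.19],"claw":0.01},{"dp":[-0.0301,-0.1444,-0.03],"turn":[0,0,-0.19],"claw":0.01},{"dp":[-0.0301,-0.1444,-0.06],"turn":[0,0,-0.19],"claw":0.01},{"dp":[-0.0301,-0.1444,-0.07],"turn":[0,0,-0.19],"claw":0.01},{"dp":[-0.0301,-0.1444,-0.07],"turn":[0,0,-0.19],"claw":0.01},{"dp":[-0.0301,-0.1444,-0.07],"turn":[0,0,-0.19],"claw":0.01}]'
python3 - <<'E'
from h import *
o=ctrl.get_obs();print(R.from_rotvec(o['orientation']).as_matrix().round(4))
for n in('wrist','scene'):
    im=grab(n,n[0]+'21.png'); np.savez('pics/'+n[0]+'21.npz',**im)
crop('s21.png','s21a.png',205,325,115,250,5)
E
```

```text
t: 19.25
ee_pos: [586.7, -54.6, 151.5]
orientation: [1.949, 2.463, 0.001]
ft_force: [0.5, 0.1, -2.4]
width: 20.1
t: 20.05
ee_pos: [557.3, -196.1, 81.0]
orientation: [2.173, 2.269, 0.0]
ft_force: [0.7, 0.0, -1.7]
width: 19.7
[[-4.330e-02  9.991e-01  1.000e-04]
 [ 9.991e-01  4.330e-02 -1.000e-04]
 [-1.000e-04  1.000e-04 -1.000e+00]]
```

View pics/w21.png

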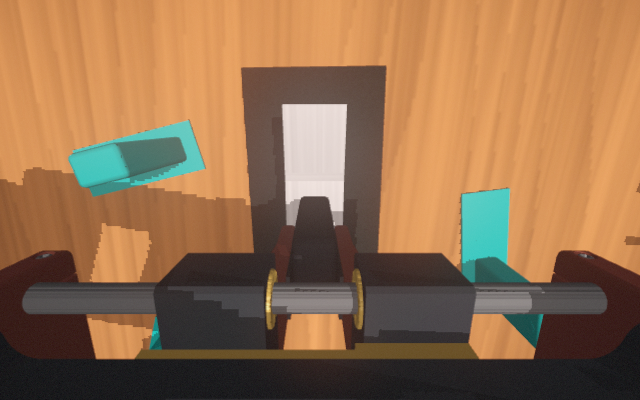

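View pics/s21.png

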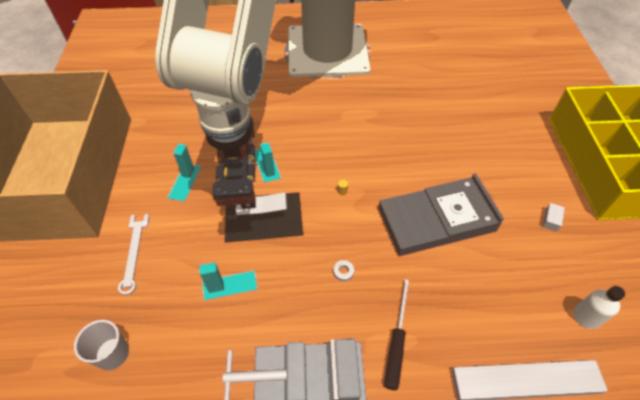

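```bash
python3 - <<'E'
from h import *
T=dict(np.load('pics/top0.npz'));W=dict(np.load('pics/w21.npz'))
for p in((407,144),(360,268),(446,276)): print('turq top',onz(T,*p,85).round(0))
crop('w21.png','w21a.png',230,400,55,255,3.5)
for p in((242.5,68.5),(385.5,66.5)): print('mat front',onz(W,*p,4).round(1))
for p in((251.5,253),(377,253)): print('mat side',onz(W,*p,4).round(1))
for p in((282,104.5),(346.5,104)): print('tip',onz(W,*p,52).round(1))
E
```

```text
turq top [ 708. -246.   85.]
turq top [ 442. -149.   85.]
turq top [ 430. -328.   85.]
mat front [498.3 -91.1   4. ]
mat front [606.1 -85.    4. ]
mat side [ 503.6 -242.3    4. ]
mat side [ 614.6 -237.3    4. ]
tip [ 533.8 -118.3   52. ]
tip [ 573.8 -116.2   52. ]
```

View pics/w21a.png

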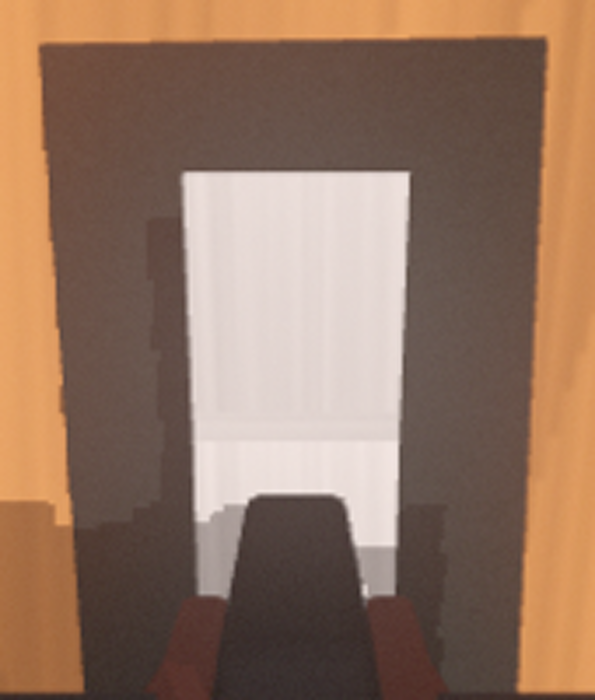

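```bash
python3 -m pendant '[{"dp":[0,0,-0.02],"turn":[0,0,0],"claw":0.01},{"dp":[0,0,-0.034],"turn":[0,0,0],"claw":0.01},{"dp":[0,0,-0.036],"turn":[0,0,0],"claw":0.01},{"dp":[0,0,-0.036],"turn":[0,0,0],"claw":0.01}]'
python3 -m pendant '[{"dp":[0,0,-0.001],"turn":[0,0,0],"claw":0.01},{"dp":[0,0,-0.002],"turn":[0,0,0],"claw":0.01},{"dp":[0,0,-0.002],"turn":[0,0,0],"claw":0.01}]'
python3 -m pendant '[{"dp":[0,0,-0.0005],"turn":[0,0,0],"claw":0.01},{"dp":[0,0,-0.001],"turn":[0,0,0],"claw":0.01},{"dp":[0,0,-0.001],"turn":[0,0,0],"claw":0.01}]'
```

```text
t: 20.55
ee_pos: [556.6, -196.0, 43.8]
orientation: [-2.172, -2.268, 0.001]
ft_force: [0.7, -0.1, -1.8]
width: 19.9
t: 20.85
ee_pos: [556.9, -196.4, 42.3]
orientation: [-2.174, -2.268, 0.0]
ft_force: [0.6, 0.8, -2.1]
width: 20.0
t: 21.15
ee_pos: [556.8, -196.3, 41.3]
orientation: [-2.173, -2.268, 0.0]
ft_force: [-1.2, 0.5, 1.8]
width: 19.4
```

Contact at TCP z 41.3, the same height as at pickup, at about 3–4 N. Releasing and withdrawing straight up.

```bash
python3 -m pendant '[{"dp":[0,0,0],"turn":[0,0,0],"claw":0.022},{"dp":[0,0,0],"turn":[0,0,0],"claw":0.03},{"dp":[0,0,0],"turn":[0,0,0],"claw":0.04},{"dp":[0,0,0],"turn":[0,0,0],"claw":0.04},{"dp":[0,0,0],"turn":[0,0,0],"claw":0.04}]'
python3 -m pendant '[{"dp":[0,0,0.02],"turn":[0,0,0],"claw":0.04},{"dp":[0,0,0.06],"turn":[0,0,0],"claw":0.04},{"dp":[0,0,0.1],"turn":[0,0,0],"claw":0.04},{"dp":[0,0,0.14],"turn":[0,0,0],"claw":0.04},{"dp":[-0.02,-0.03,0.17],"turn":[0,0,0],"claw":0.04},{"dp":[-0.05,-0.06,0.18],"turn":[0,0,0],"claw":0.04},{"dp":[-0.08,-0.09,0.18],"turn":[0,0,0],"claw":0.04},{"dp":[-0.11,-0.12,0.18],"turn":[0,0,0],"claw":0.04}]'
python3 -m pendant '[{"dp":[-0.03,-0.04,0.0],"turn":[0,0,0],"claw":0.04},{"dp":[-0.03,-0.08,0],"turn":[0,0,0],"claw":0.04},{"dp":[-0.03,-0.12,0],"turn":[0,0,0],"claw":0.04},{"dp":[-0.03,-0.12,0],"turn":[0,0,0],"claw":0.04}]'
python3 - <<'E'
from h import *
for n in('scene','top'):
    im=grab(n,n[0]+'22.png'); np.savez('pics/'+n[0]+'22.npz',**im)
crop('s22.png','s22a.png',215,315,175,250,8)
crop('s22.png','s22b.png',370,510,165,260,5)
crop('t22.png','t22b.png',140,270,155,245,6)
crop('t22.png','t22a.png',320,410,185,250,8)
E
```

```text
t: 21.65
ee_pos: [556.7, -196.3, 40.9]
orientation: [-2.173, -2.268, 0.001]
ft_force: [0.2, -0.2, 0.4]
width: 39.8
t: 22.45
ee_pos: [445.8, -317.3, 221.8]
orientation: [2.172, 2.268, -0.0]
ft_force: [-0.1, 0.1, 0.3]
width: 40.1
t: 22.85
ee_pos: [416.4, -440.7, 221.2]
orientation: [2.176, 2.263, -0.002]
ft_force: [0.5, -0.0, 0.4]
width: 39.8
```

View pics/s22.png

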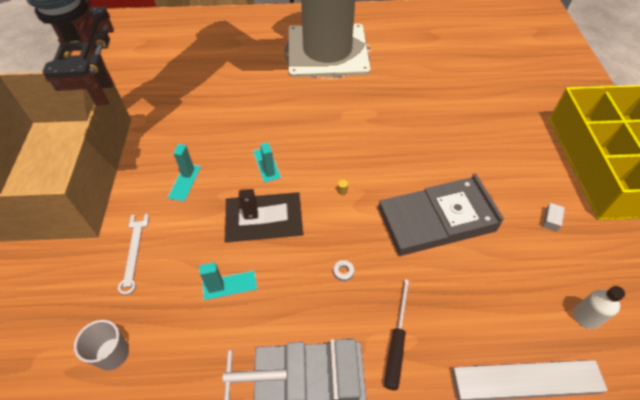

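View pics/t22b.png

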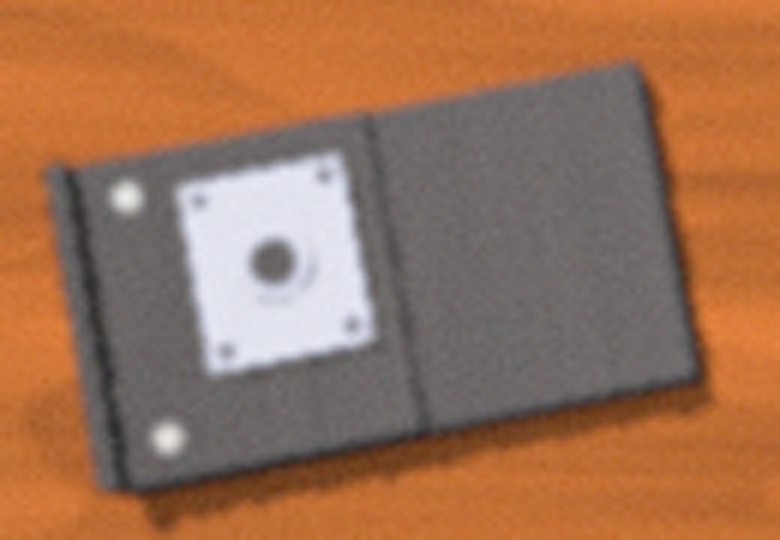

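View pics/t22a.png

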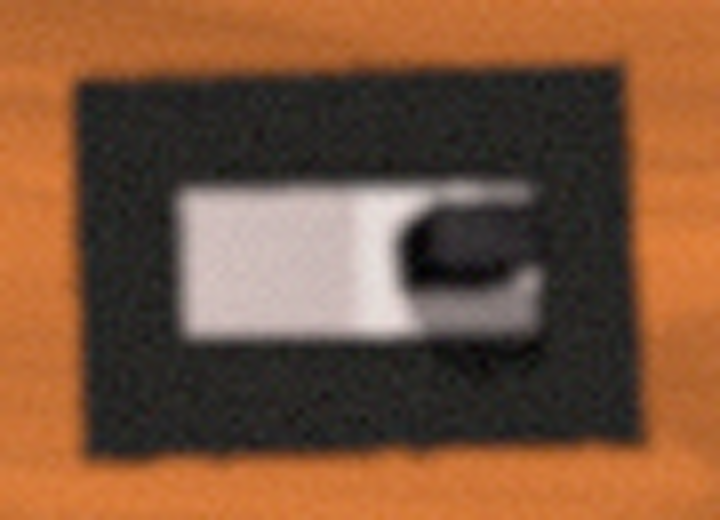

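View pics/s22b.png

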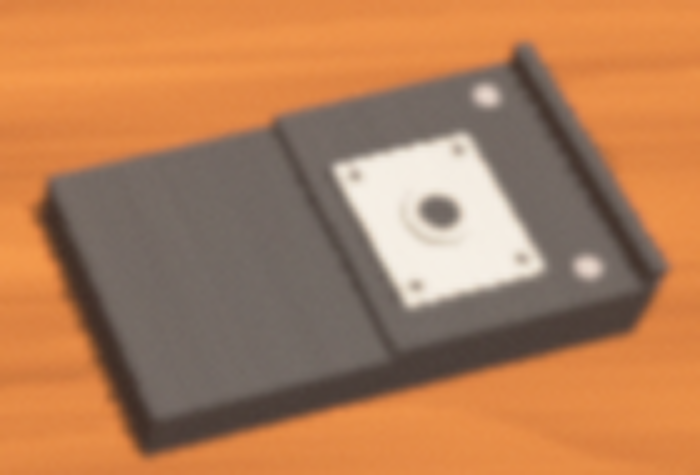

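The top view shows the lifter blade centred at crop (360,261) against the mat centre (358,262). The cover is flat, boss up, clear of the step and fence. Nothing else has moved. Handing in.

```bash
python3 -c "
from workcell import ctrl
print(ctrl.get_obs()['ft_force'],ctrl.close_job())"
```

```text
the job is handed in; nothing more can be done
[-0.76869303  0.50953721 -0.03127543] None
```

The job is done and handed in at about 23 s of the 72 s allowed. The cover lies flat, boss up, on the high level, and the lifter stands back in the middle of its mat.

- **What I did:** I gripped the lifter and felt its blade down onto the low level with about 4 N. I slid it under the cover's far edge, which pushed the cover up to the step, and tilted the cover up and over. It landed overhanging the step by about 11 mm, so I nudged it forward with the blade tip. Then I set the lifter down on its mat and let go.
- **Last checks:**
  - The cover's near edge is about 9 mm past the step and it is clear of the fence.
  - The lifter is about 1 mm or less off the mat's centre.
  - The other objects look unmoved, and the gripper was clear of everything.
- **Forces:** The highest shove on the cover that I read was about 10 N, against the 2 kg limit. On the block I read about 4–5 N, against the 1 kg limit. I read forces only at the end of each move, so brief peaks in between could have been missed.
- **Things that went differently:**
  - I gripped the handle about 4 mm behind and 4 mm above the intended point, and it showed no sign of slipping.
  - One test tilt in free air went the wrong way, with no contact.
  - The last part of the tipping was a free fall of the cover onto the high level, not a guided lowering.

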